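Put the spatula and the tweezers back in the instrument tray

ROBOT

A 7-joint arm with a two-finger parallel gripper is mounted at the origin on a cart in front of the work surface, level with it; the furniture and walls round the work are solid. World frame = base frame: x ahead of the robot, y to its left, z up, the work surface at z = 0. Lengths are in m, angles in rad, forces in N, time in s.
With the tool pointing down it reaches from about 0.4 to 0.85 m from the base axis. Payload 4.5 kg.
Tool frame: the origin (TCP) lies at the very end of the fingers, on their centre line; the grasp point (between the pads) lies 19 mm behind it; z points along the fingers, y is the line along which they close (so a half turn about z gives the same grasp; the last joint's range is limited). The gripper opens to 88 mm and grips with 3 to 60 N. Pads are 18 mm wide; open, the fingers measure 123 mm over their backs; the gripper's body (75 mm by 187 mm) begins 45 mm behind the grasp point.
Start: joints at [1.183, 0.689, -0.195, 1.565, 0.157, 0.902, -0.215], TCP at [0.256, -0.57, 0.239] pointing down, gripper open.
Joint ranges: [-3.01, 3.01], [-0.46, 2.08], [-1.47, 1.51], [0.13, 2.56], [-1, 4.14], [0.04, 2.09], [-2.66, 2.66]. Speed limits (rad/s): [2.57, 2.57, 3.14, 3.14, 3.14, 3.14, 3.14].

INTERFACE

Orientations are given as a unit quaternion [x, y, z, w].
In Python, from plant import r gives the robot as it stands. The module is installed in compiled form; this text tells all that it offers.
- The arm moves only by the tool step_arm, never from a script. Its argument "increments" is a list of rows, each a list of 2 entries, a list of its own where there are three numbers: the shift along the world's x, y, z in cm, then the turn, a rotation vector about the world's x, y, z in degrees. A call has exactly 10 rows; each row shifts and turns the commanded pose from where the row before left it; what a row does not reach is not made up. A row lasts 1/10 s, in which the tool goes at most 50 mm and 8.59 degrees, less where a joint would pass 70% of its speed; a pose out of reach is approached as far as the arm can. A call is refused whole if a number of a shift passes 5 or a number of a turn 8.59, either way. A call with a gripper value outside its range is refused whole. "fingers" is the opening, from 0 (shut) to 1 (fully open), set as the call begins (left out, the last holds). The fingers move at their own pace and stop on an object; "grip_force" is the grip in N (left out, the last holds). Time passes only in rows, so rows that do not move let the fingers close, or fill a call up. It gives the time, the measured TCP pose, the force, the opening and the grip force at its end, in the units of the state.
- r.get_state(): the state, without advancing time (a new reading comes with each control period).
- r.snapshot(name): name is "side" or "top"; returns (picture, depth): 420x560x3 uint8, red, green, blue; 420x560 float32, m along the optical axis (not along the pixel's ray), 0 where there is no reading.
- r.calibration(name): a dict with "fov_y" (degrees; the focal length in pixels is half the picture's height over the tangent of half this angle, whatever the lens; pixels are square), "cx", "cy" (the principal point, pixels), "k1" (the pictures are not rectified: a ray, as slopes to the right and down, at radius r is drawn at 1 + k1 r^2 times it, then the intrinsics apply), "R" (3x3) and "t" (3): a world point X has camera coordinates R X + t. Camera axes: x right, y down, z forward; pixel columns grow to the right and rows downward; lengths in m; the calibration is good to about 2 mm. A picture is of the moment at which its call begins. calibration takes no time and is no camera call.
- r.finish_job(): hands the job in; it is judged then, once.
The state is a dict: "clock": time; "q": joint angles; "qd": joint speeds; "joint_torque": joint torques, N m; "tool_pos": TCP position; "eef_rot": TCP orientation; "contact_force": force on the tool from outside, world axes, zero at the start; "moment": the same for the moment, N m; "opening": opening from 0.0 (shut) to 1.0 (fully open); "finger_force": force on a finger pad.
Only numpy, scipy, OpenCV 4.12 (cv2) and the standard library are available. Lean on these libraries where they do the work, as an engineer would, in place of code of your own. Each camera call takes 0.05 s, during which the arm holds its last target. There are 200 camera calls.

TASK

Put the two clean instruments away in the instrument tray, each lying flat in its own groove with its working end towards the strap. Lay the tweezers in the short groove. Take the spatula from its sloping rest, slide the end of its blade under the steel strap, and press the handle down until the spring catch has snapped back over its end; leave the other things on the bench where they are.

Things in the scene. Friction and masses are not known exactly. Their poses are not given: they have to be found in the camera images.
- tray: grey plastic instrument tray fixed to the bench, 240 (x) x 146 (y) x 26 mm. Origin: centre of its underside; x runs lengthwise from the strap end (nearest the robot) to the catch end, z up; all mm below are in this frame. Two lengthwise grooves are sunk in its top (z=26); a well for the fingers, x=10 to 66, crosses the whole width, floor z=4.
- long_groove (a point): at (-97, 35, 18.5): where the floor of the spatula's groove meets the end wall at the blade end; axes as the tray. The groove is centred on y=35, 23 wide; floor z=18.5 from x=-97 to -10 (blade), z=14 from x=-10 to 95 (handle). Its other end is closed by the spring catch.
- strap_mid (a point): at (-91, 35, 27.5): middle of the underside of the flat steel strap that crosses the long groove, x=-101 to -81, z=27.5 to 30.5; axes as the tray. The blade tip must lie 14 to 16 mm under it, so the spatula goes in tip first with its handle raised (9 to 16 degrees) until its tip is at the end wall, and is then laid down.
- short_groove (a point): at (38, -35, 14): middle of the floor of the tweezers' groove; axes as the tray. The groove is centred on y=-35, 20 wide, floor z=14, with end walls at x=-31 and x=107; the finger well crosses it in the middle.
- catch (a joint): slide of the sprung steel catch that closes the far end of the long groove: 0 = shut, pushed away along +x it grows to 0.009 m (900 N/m, 3.6 N preload). Pressing the handle end down on its slope (about 5 to 18 N, beginning some 20 mm above its final height) drives it away; when the handle is fully down it snaps back over it.
- catch_nose (a point): at (88.5, 35, 27.5) when shut: edge of the catch's nose, which reaches over the groove; axes as the tray. Its underside is flat (z=27.5), its slope rises from here to (96, 42.5); top of the catch z=43; below the nose its upright face is at x=95.
- rest: sloping drying rest of steel sheet, fixed to the bench, base plate 150 x 90 mm. Origin: centre of its underside, z up. The spatula lies on it along x, rising at 40 degrees away from the robot, blade down in a 24 mm wide channel against a toe stop. The handle's middle is at (45, 0, 108.5) mm. Nothing of the rest is beside or under the handle beyond 27 mm before its middle. Lift off square to the slope.
- spatula: spatula with dark wooden handle and flat steel blade, 190 mm long, 56 to 112 g. Origin: middle of the handle, on its axis; x from blade tip to handle end, y across, z out of the flat face. Handle x=-50 to 50 mm, 18 wide, 12 thick; blade x=-140 to -50, 18 wide, 3 thick. Home in the tray its axes are the tray's, its origin is at (43 to 45, 35, 20), its handle top flush with the tray's top.
- spatula_tip (a point): tip of the blade, at (-140, 0, 0) mm in the spatula's frame, in mid-thickness
- spatula_butt (a point): end of the handle, at (50, 0, 0) mm in the spatula's frame, on its axis
- tweezers: steel tweezers lying on their side on the bench, 125 x 15 x 9 mm. Origin: centre of the underside; x runs lengthwise: the two free points are at -x, the joined end at +x. They start with the points roughly towards the robot. They can be gripped across y near the middle, as a solid bar 14 mm wide and 9 mm high (x=-60 to 64).
- tweezers_tip (a point): point of the tweezers, at (-60, 0, 4.5) mm in their frame
- tube_block: green microtube block, 52 x 116 x 32 mm, a bystander behind the work; origin: centre of the underside
- reagent_2: brown reagent bottle with a screw cap, 45 mm across, 78 mm high, a bystander; origin: centre of the underside
- pen_blue: ball pen lying on the bench, 142 x 9 x 10 mm (x lengthwise), a bystander; origin: centre of the underside
- tape_roll: roll of tape lying flat, 62 mm across, 18 mm high, a bystander; origin: centre of the underside
Not all that is in view belongs to the job. Leave any green or orange look-alike of the tweezers alone.

How it is judged:
By the outcome, as a careful person would: the job done as asked, in the order asked, and still so for the second after the job is handed in, with the robot touching nothing.
It also fails if it takes over 56 s, if anything falls off the work surface, if the arm or the gripper's body presses on something with over 40 N, if the wrist force passes 120 N, or if a joint passes its speed limit or range.

## Working session

There is one attempt and no reset: what is moved stays moved. The work goes in short steps, Python scripts to look and compute and a tool call to move; the robot and the scene stay as the last step left them, time stands still between calls to the robot, and variables do not carry over. Pictures are saved under pics/ and viewed, at most 10 in all, crops included, and the job is handed in when it is done.

Besides the shell and the picture viewer there is one more tool, called after "Request:" as a command line: name --argument value ..., lists and objects as JSON in quotes. step_arm: Moves the arm, as the interface text tells. Its arguments: {"type":"object","properties":{"increments":{"type":"array","items":{"type":"array"}},"fingers":{"type":"number"},"grip_force":{"type":"number"}},"required":["increments"]}

```bash
mkdir -p pics; cat > h.py <<'E'
import numpy as np, cv2
from plant import r
def snap(n,f=None):
    im,d=r.snapshot(n); np.savez(''+n+'.npz',im=im,d=d)
    if f: cv2.imwrite('pics/'+f+'.png',im[:,:,::-1])
    return im,d
def cal(n):
    c=r.calibration(n); f=210/np.tan(np.radians(c['fov_y'])/2)
    return c,f
def cloud(n,d):
    c,f=cal(n); v,u=np.mgrid[0:420,0:560]
    K=np.array([[f,0,c['cx']],[0,f,c['cy']],[0,0,1.]])
    p=cv2.undistortPoints(np.stack([u,v],-1).reshape(-1,1,2).astype(float),K,np.array([c['k1'],0,0,0,0.])).reshape(420,560,2)
    # camera -> world
    X=np.dstack([p[...,0]*d,p[...,1]*d,d])-np.array(c['t'])
    P=X@np.array(c['R']); P[d==0]=np.nan
    return P
E
python3 - <<'E'
from h import *
for n in('top','side'):
    im,d=snap(n,n+'0'); c,f=cal(n); print(n,f,c)
s=r.get_state();print(s)
E
```

```text
top 476.9325533116704 {'fov_y': 47.529114907572406, 'cx': 283.5159124583472, 'cy': 210.7681297333514, 'k1': 0.03237232117670288, 'R': array([[ 0.01420359, -0.99985729,  0.00914608],
       [-0.99340901, -0.01515129, -0.11361765],
       [ 0.11374001, -0.00747202, -0.99348245]]), 't': array([-0.00144749,  0.57012377,  1.18393213])}
side 421.19453190566696 {'fov_y': 53.000033333773494, 'cx': 276.0007721465374, 'cy': 210.4600653340181, 'k1': -0.05191407389121281, 'R': array([[-0.74188633, -0.67047302,  0.00840257],
       [-0.2922196 ,  0.31201498, -0.90402122],
       [ 0.60350011, -0.67313638, -0.42740501]]), 't': array([0.4523129 , 0.27031794, 0.87411722])}
{'clock': 0.1, 'q': array([ 1.18278887,  0.68991922, -0.19453506,  1.56622381,  0.15730449,
        0.90249161, -0.21512032]), 'qd': array([-0.00054931, -0.00254096,  0.00030626, -0.00178094,  0.00068061,
        0.00121567, -0.00037569]), 'joint_torque': array([-3.49116133e-03, -5.28496778e+01, -1.27180304e+00, -1.53838116e+01,
       -5.26658620e-02,  1.93580752e-03,  4.03310128e-05]), 'tool_pos': array([ 0.25561936, -0.56972223,  0.237983  ]), 'eef_rot': array([ 9.77834636e-01,  2.09377037e-01, -2.26448993e-04, -7.93212991e-04]), 'contact_force': array([ 0.08573242,  0.74445511, -0.12571782]), 'moment': array([0.03331798, 0.01326618, 0.02601455]), 'finger_force': 0.0, 'opening': 0.9981874881908336}
```

View pics/top0.png

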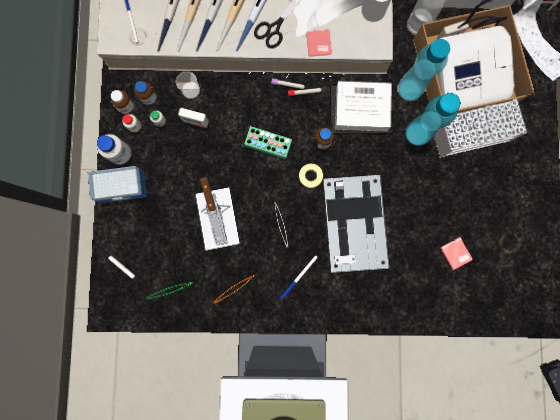

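View pics/side0.png

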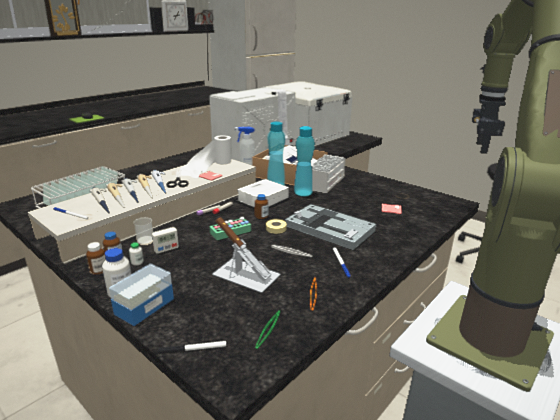

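The top view shows the tray at (357,224), with its strap at the near end (345,259) and its catch at (341,183). The spatula is on its rest at (213,213). There are three tweezer shapes: steel (282,225), green (169,290) and orange (235,289). The plain steel pair fits the description. I'll confirm that in one enlarged crop and measure in the same script.

```bash
cat > m.py <<'E'
from h import *
z=np.load('top.npz'); im,d=z['im'],z['d']; P=cloud('top',d)
cv2.imwrite('pics/crop1.png',cv2.resize(im[165:280,192:392,::-1],None,fx=4,fy=4,interpolation=cv2.INTER_CUBIC))
def rect(m,name):
    p=P[m][:,:2]; (c,s,a)=cv2.minAreaRect((p*1000).astype(np.float32)); print(name,m.sum(),'c',np.round(c,1),'size',np.round(s,1),'ang',round(a,2),'z med',np.nanmedian(P[m][:,2])*1000)
v,u=np.mgrid[0:420,0:560]
box=lambda a,b,c,e:(u>=a)&(u<b)&(v>=c)&(v<e)
Z=P[...,2]
print('bench z',np.nanmedian(Z[box(250,275,240,270)]))
rect(box(318,395,168,280)&(Z>.018)&(Z<.034),'tray')
mx=im.max(2).astype(int); mn=im.min(2).astype(int)
tw=box(268,295,195,252)&(mx>110)&(mx-mn<40); rect(tw,'tweez')
p=P[tw]; print('tw ends',p[p[:,0].argmin()],p[p[:,0].argmax()])
ha=box(190,225,172,222)&(Z>.04)&(im[...,0].astype(int)-im[...,2]>35); rect(ha,'handle')
p=P[ha]; p=p[~np.isnan(p[:,0])]; c=p.mean(0); U,S,V=np.linalg.svd(p-c,full_matrices=False); print('handle c',c,'axis',V[0]*np.sign(V[0][2]),'n',V[2])
ax=V[0]*np.sign(V[0][2]); t=(p-c)@ax; print('extent',np.percentile(t,[0,1,99,100]), 'ends',c+ax*t.min(),c+ax*t.max())
rect(box(188,245,180,255)&(Z<.012)&(mn>150),'plate')
sp=box(188,245,172,255)&(Z>.012)
print('spatula z range', np.nanpercentile(Z[sp],[1,50,99]))
E
python3 m.py
```

```text
bench z 0.0007687404058878977
tray 3748 c [ 557.9 -169.5] size [268.6 159.1] ang 5.07 z med 26.80278626213163
tweez 69 c [538.4  13.5] size [118.3  14.1] ang 16.79 z med 8.00903155379766
tw ends [ 0.48155603 -0.00096356  0.0066262 ] [0.59539195 0.02927859 0.00924173]
handle 237 c [598.  189.3] size [73.7 16.9] ang 11.72 z med 119.61234540699837
handle c [0.59880623 0.18906155 0.11876254] axis [0.75533948 0.16012729 0.63546953] n [-0.62855502 -0.09734317  0.77164946]
extent [-0.04850727 -0.04722774  0.04202392  0.0432871 ] ends [0.56216678 0.18129421 0.08793765] [0.63150269 0.19599299 0.14627017]
plate 1302 c [551.1 179.6] size [150.6  89.3] ang 11.75 z med 4.700202383832035
spatula z range [0.01629605 0.06794597 0.14417047]
```

```bash
ls pics
```

```text
crop1.png
side0.png
top0.png
```

View pics/crop1.png

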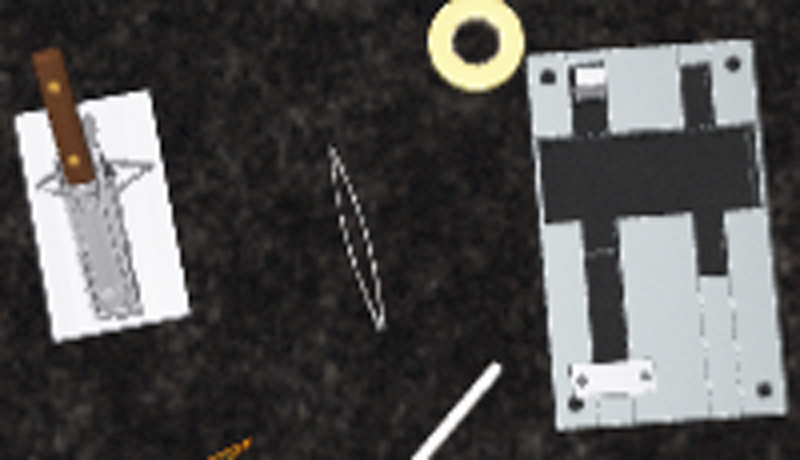

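The crop confirms the choice: the plain steel tweezers run from px (275,202) to (287,247), with nothing coloured on them. The strap is at px (345,259) and the catch at (340,185). Next I'll refine the tray fit, keeping the tape roll out of it.

```bash
cat > m2.py <<'E'
from h import *
from scipy.optimize import minimize
from scipy.spatial.transform import Rotation as R
z=np.load('top.npz'); im,d=z['im'],z['d']; P=cloud('top',d); Z=P[...,2]
v,u=np.mgrid[0:420,0:560]; box=lambda a,b,c,e:(u>=a)&(u<b)&(v>=c)&(v<e)
c,f=cal('top'); K=np.array([[f,0,c['cx']],[0,f,c['cy']],[0,0,1.]])
def onplane(uv,h):
    p=cv2.undistortPoints(np.array(uv,float).reshape(-1,1,2),K,np.array([c['k1'],0,0,0,0.])).reshape(-1,2)
    Rm=np.array(c['R']); o=-Rm.T@np.array(c['t']); dr=np.c_[p,np.ones(len(p))]@Rm; return o+dr*((h-o[2])/dr[:,2])[:,None]
i16=im.astype(int); g=(i16.max(2)>120)&(i16.max(2)-i16.min(2)<40)
m=(box(318,395,168,280)&g).astype(np.uint8)
m=cv2.morphologyEx(m,cv2.MORPH_OPEN,np.ones((3,3)))
n,l,s,_=cv2.connectedComponentsWithStats(cv2.morphologyEx(m,cv2.MORPH_CLOSE,np.ones((25,25))));k=1+s[1:,4].argmax()
uv=np.argwhere((m>0)&(l==k))[:,::-1]
p=onplane(uv,.026)[:,:2]; cc,ss,a=cv2.minAreaRect((p*1000).astype(np.float32)); print('tray',np.round(cc,1),np.round(ss,1),a)
# joined fit by corner pixels from the crop
cr=np.array([[527,56],[752,41],[788,412],[560,432]])/4+[192,165]-.4
q=onplane(cr,.026)*1000; print(np.round(q,1),'mean',q.mean(0))
T0=q.mean(0)[:2]; e=(q[0]-q[3]+q[1]-q[2])[:2]; print('yaw',np.degrees(np.arctan2(e[1],e[0])),'len',np.linalg.norm(e)/2)
for nm,uvc,h in (('strap',(612,378),.0305),('catchtop',(590,82),.04),('groove lo',(610,340),.0185),('groove hi',(598,225),.014),('short end',(697,67),.02),('short near',(712,275),.02)):
    w=onplane(np.array(uvc)/4+[192,165]-.4,h)[0,:2]*1000-T0; t=np.arctan2(e[1],e[0]); print(nm,np.round([w[0]*np.cos(t)+w[1]*np.sin(t),-w[0]*np.sin(t)+w[1]*np.cos(t)],1))
print('tw ends',onplane(np.array([[331,146],[381,330]])/4+[192,165]-.4,.006)*1000)
s=r.get_state(); print(R.from_quat(s['eef_rot']).as_matrix().round(3))
E
python3 m2.py
```

```text
tray [ 543.  -177.1] [241.  145.8] 4.980099678039551
[[ 656.1  -94.9   26. ]
 [ 668.2 -240.4   26. ]
 [ 430.2 -261.    26. ]
 [ 415.4 -116.8   26. ]] mean [ 542.46635713 -178.26540648   26.        ]
yaw 5.080889456500613 len 240.25725119514715
strap [-89.7  37.2]
catchtop [98.4 35.8]
groove lo [-65.5  34.7]
groove hi [ 8.9 35.2]
short end [106.3 -37.1]
short near [-29. -34.]
tw ends [[598.1671997   31.04921678   6.        ]
 [478.77809374  -3.20675602   6.        ]]
[[ 0.912  0.409 -0.001]
 [ 0.409 -0.912  0.001]
 [-0.    -0.002 -1.   ]]
```

Request:
step_arm --increments '[[[1.5, 3.2, 0], [0, 0, -0.8]], [[1.5, 3.2, 0], [0, 0, -0.8]], [[1.5, 3.2, 0], [0, 0, -0.8]], [[1.5, 3.2, 0], [0, 0, -0.8]], [[1.5, 3.2, 0], [0, 0, -0.8]], [[1.5, 3.2, 0], [0, 0, -0.8]], [[1.5, 3.2, 0], [0, 0, -0.8]], [[1.5, 3.2, 0], [0, 0, -0.8]], [[1.5, 3.2, 0], [0, 0, -0.8]], [[1.5, 3.2, 0], [0, 0, -0.9]]]' --fingers 0.5

```text
clock: 1.1
tool_pos: [0.4061, -0.2488, 0.2386]
eef_rot: [0.99, 0.139, -0.0, -0.0]
contact_force: [1.0, 0.3, 0.8]
opening: 0.505
finger_force: 0.0
```

Request:
step_arm --increments '[[[1.3, 2.6, -1.4], [0, 0, 0]], [[1.3, 2.6, -1.4], [0, 0, 0]], [[1.3, 2.6, -1.4], [0, 0, 0]], [[1.3, 2.6, -1.4], [0, 0, 0]], [[1.3, 2.6, -1.4], [0, 0, 0]], [[1.3, 2.6, -1.4], [0, 0, 0]], [[1.3, 2.6, -1.4], [0, 0, 0]], [[1.3, 2.6, -1.4], [0, 0, 0]], [[1.4, 2.8, -1.4], [0, 0, 0]], [[1.5, 2.8, -1.4], [0, 0, 0]]]'

```text
clock: 2.1
tool_pos: [0.539, 0.0148, 0.0979]
eef_rot: [0.99, 0.14, -0.0, 0.0]
contact_force: [0.6, -0.4, 0.0]
opening: 0.499
finger_force: 0.0
```

Request:
step_arm --increments '[[[0, 0, -1.6], [0, 0, 0]], [[0, 0, -1.6], [0, 0, 0]], [[0, 0, -1.6], [0, 0, 0]], [[0, 0, -1.4], [0, 0, 0]], [[0, 0, -1.2], [0, 0, 0]], [[0, 0, -1.0], [0, 0, 0]], [[0, 0, -0.6], [0, 0, 0]], [[0, 0, -0.5], [0, 0, 0]], [[0, 0, 0], [0, 0, 0]], [[0, 0, 0], [0, 0, 0]]]'

```text
clock: 3.1
tool_pos: [0.5391, 0.0138, 0.004]
eef_rot: [0.99, 0.14, 0.0, 0.0]
contact_force: [-0.2, 1.0, -0.1]
opening: 0.501
finger_force: 0.0
```

Request:
step_arm --increments '[[[0, 0, 0], [0, 0, 0]], [[0, 0, 0], [0, 0, 0]], [[0, 0, 0], [0, 0, 0]], [[0, 0, 0], [0, 0, 0]], [[0, 0, 0], [0, 0, 0]], [[0, 0, 0], [0, 0, 0]], [[0, 0, 0], [0, 0, 0]], [[0, 0, 0], [0, 0, 0]], [[0, 0, 0], [0, 0, 0]], [[0, 0, 0], [0, 0, 0]]]' --fingers 0 --grip_force 25

```text
clock: 4.1
tool_pos: [0.539, 0.0138, 0.0039]
eef_rot: [0.99, 0.14, 0.0, 0.0]
contact_force: [-0.8, 0.2, 3.2]
opening: 0.152
finger_force: 25.0
```

Request:
step_arm --increments '[[[0, 0, 0.5], [0, 0, 0]], [[0, 0, 1], [0, 0, 0]], [[0, 0, 1.5], [0, 0, 0]], [[0, 0, 1.5], [0, 0, 0]], [[0, 0, 1.5], [0, 0, 0]], [[0, 0, 1.5], [0, 0, 0]], [[0, 0, 1.5], [0, 0, 0]], [[0, 0, 1], [0, 0, 0]], [[0, 0, 0], [0, 0, 0]], [[0, 0, 0], [0, 0, 0]]]'

```text
clock: 5.1
tool_pos: [0.5389, 0.0138, 0.104]
eef_rot: [0.99, 0.14, 0.0, 0.0]
contact_force: [-0.2, -0.4, 0.1]
opening: 0.148
finger_force: 25.0
```

Request:
step_arm --increments '[[[0.5, -2.5, 0], [0, 0, -1.2]], [[0.5, -2.5, 0], [0, 0, -1.2]], [[0.5, -2.5, 0], [0, 0, -1.2]], [[0.5, -2.5, 0], [0, 0, -1.2]], [[0.5, -2.5, 0], [0, 0, -1.2]], [[0.5, -2.5, -0.5], [0, 0, -1.2]], [[0.5, -2.5, -1], [0, 0, -1.2]], [[0.5, -2.5, -1], [0, 0, -1.2]], [[0.5, -2.3, -1.5], [0, 0, -1.4]], [[0, 0, 0], [0, 0, 0]]]'

```text
clock: 6.1
tool_pos: [0.5818, -0.2138, 0.0611]
eef_rot: [0.999, 0.041, -0.002, 0.001]
contact_force: [-0.3, 0.4, -0.1]
opening: 0.148
finger_force: 25.0
```

```bash
python3 - <<'E'
from h import *
im,d=snap('side'); t,_=snap('top')
a=cv2.resize(im[180:260,260:400],None,fx=4,fy=4,interpolation=cv2.INTER_CUBIC)
b=cv2.resize(t[160:290,300:400],None,fx=2.46,fy=2.46,interpolation=cv2.INTER_CUBIC)
b=b[:320,:]; w=np.zeros((320,560+b.shape[1]-0,3),np.uint8); w[:,:560]=a; w[:b.shape[0],560:]=b
cv2.imwrite('pics/c2.png',w[:,:800,::-1]); s=r.get_state(); print(s['tool_pos'],s['eef_rot'])
E
```

```text
[ 0.58298089 -0.20889659  0.06264518] [ 9.99030239e-01  4.40127899e-02 -1.07207070e-03 -5.54164495e-04]
```

View pics/c2.png

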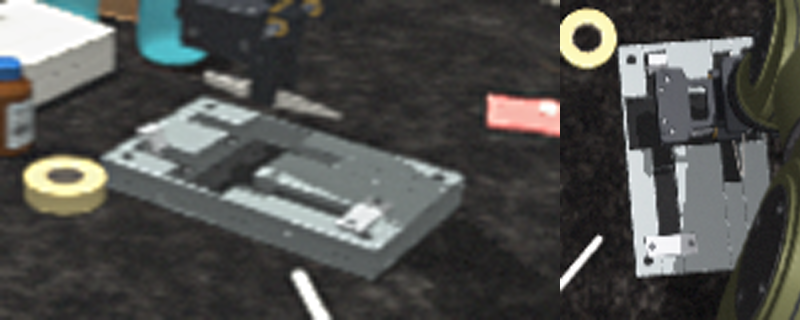

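The side crop shows the tweezers held level above the short groove, with their ends at side px (310.8,198.8) and (345,209.2). I'll work out where those ends are relative to the groove.

```bash
cat >> h.py <<'E'
def onplane(n,uv,h):
    c,f=cal(n); K=np.array([[f,0,c['cx']],[0,f,c['cy']],[0,0,1.]])
    p=cv2.undistortPoints(np.array(uv,float).reshape(-1,1,2),K,np.array([c['k1'],0,0,0,0.])).reshape(-1,2)
    Rm=np.array(c['R']); o=-Rm.T@np.array(c['t']); dr=np.c_[p,np.ones(len(p))]@Rm; return o+dr*((h-o[2])/dr[:,2])[:,None]
T=np.array([.5428,-.1777]); A=np.radians(5.03)
def totray(w):
    w=np.atleast_2d(w); q=w[:,:2]-T; return np.c_[q[:,0]*np.cos(A)+q[:,1]*np.sin(A),-q[:,0]*np.sin(A)+q[:,1]*np.cos(A),w[:,2]]*1000
def fromtray(x,y): return np.array([x*np.cos(A)-y*np.sin(A),x*np.sin(A)+y*np.cos(A)])/1000+T
E
python3 - <<'E'
from h import *
e=onplane('side',np.array([[203,75],[340,117]])/4+[260,180]-.4,.0636); print(totray(e),totray(e).mean(0))
# tray check in side view: corners at (462,182),(435? )
print(totray(onplane('side',np.array([[462,182],[372,262],[100,157],[205,97]])/4+[260,180]-.4,.026)))
print('tcp tray',totray(r.get_state()['tool_pos']),fromtray(38,-35))
E
```

```text
[[ 99.01860174 -36.15812753  63.6       ]
 [-28.72008485 -33.65382388  63.6       ]] [ 35.14925844 -34.9059757   63.6       ]
[[-123.18717884  -60.53789235   26.        ]
 [-126.05236637   91.77855564   26.        ]
 [ 120.86012718   75.61325669   26.        ]
 [ 117.88476083  -71.47127795   26.        ]]
tcp tray [[ 37.29091486 -34.59940372  62.64518284]] [ 0.58372237 -0.20923347]
```

Request:
step_arm --increments '[[[0.2, -0.03, -0.5], [0, 0, 0]], [[0, 0, -0.6], [0, 0, 0]], [[0, 0, -0.6], [0, 0, 0]], [[0, 0, -0.6], [0, 0, 0]], [[0, 0, -0.6], [0, 0, 0]], [[0, 0, -0.5], [0, 0, 0]], [[0, 0, -0.5], [0, 0, 0]], [[0, 0, -0.4], [0, 0, 0]], [[0, 0, -0.1], [0, 0, 0]], [[0, 0, 0], [0, 0, 0]]]'

```text
clock: 7.2
tool_pos: [0.5859, -0.2095, 0.0196]
eef_rot: [0.999, 0.044, -0.0, 0.0]
contact_force: [-0.5, -0.3, -0.6]
opening: 0.153
finger_force: 25.0
```

Request:
step_arm --increments '[[[0, 0, -0.1], [0, 0, 0]], [[0, 0, -0.05], [0, 0, 0]], [[0, 0, 0], [0, 0, 0]], [[0, 0, 0], [0, 0, 0]], [[0, 0, 0], [0, 0, 0]], [[0, 0, 0], [0, 0, 0]], [[0, 0, 0], [0, 0, 0]], [[0, 0, 0], [0, 0, 0]], [[0, 0, 0], [0, 0, 0]], [[0, 0, 0], [0, 0, 0]]]'

```text
clock: 8.2
tool_pos: [0.5859, -0.2096, 0.0182]
eef_rot: [0.999, 0.044, 0.0, 0.0]
contact_force: [0.3, 0.1, -0.6]
opening: 0.151
finger_force: 25.0
```

Request:
step_arm --increments '[[[0, 0, 0], [0, 0, 0]], [[0, 0, 0], [0, 0, 0]], [[0, 0, 0], [0, 0, 0]], [[0, 0, 0], [0, 0, 0]], [[0, 0, 1], [0, 0, 0]], [[0, 0, 1.5], [0, 0, 0]], [[0, 0, 2], [0, 0, 0]], [[0, 0, 2], [0, 0, 0]], [[0, 0, 2], [0, 0, 0]], [[0, 0, 2], [0, 0, 0]]]' --fingers 0.4

```text
clock: 9.2
tool_pos: [0.5862, -0.2097, 0.1256]
eef_rot: [0.999, 0.044, 0.001, 0.0]
contact_force: [-0.4, -0.3, 0.3]
opening: 0.4
finger_force: 0.0
```

Request:
step_arm --increments '[[[-0.3, 3.5, 1], [0, 0, 3.3]], [[-0.3, 3.9, 1], [0, 0, 3.4]], [[-0.3, 3.9, 1], [1.02, -4.9, 0]], [[-0.3, 3.9, 0.6], [1.02, -4.9, 0]], [[-0.3, 3.9, 0], [1.02, -4.9, 0]], [[-0.4, 3.9, 0], [1.02, -4.9, 0]], [[-0.4, 3.9, 0], [1.02, -4.9, 0]], [[-0.4, 3.9, 0], [1.02, -4.9, 0]], [[-0.4, 3.9, 0], [1.02, -4.9, 0]], [[-0.4, 3.9, 0], [1.02, -4.9, 0]]]'

```text
clock: 10.2
tool_pos: [0.5866, 0.0723, 0.1959]
eef_rot: [0.975, 0.1, 0.198, -0.02]
contact_force: [0.9, -0.8, 0.3]
opening: 0.398
finger_force: 0.0
```

Request:
step_arm --increments '[[[0, 0, 0], [0, 0, 0]], [[0, 0, 0], [0, 0, 0]], [[0, 0, 0], [0, 0, 0]], [[0, 0, 0], [0, 0, 0]], [[0, 0, 0], [0, 0, 0]], [[0, 0, 0], [0, 0, 0]], [[0, 0, 0], [0, 0, 0]], [[0, 0, 0], [0, 0, 0]], [[0, 0, 0], [0, 0, 0]], [[0, 0, 0], [0, 0, 0]]]'

```text
clock: 11.2
tool_pos: [0.5862, 0.0738, 0.1945]
eef_rot: [0.975, 0.102, 0.197, -0.021]
contact_force: [0.5, -0.5, -0.3]
opening: 0.401
finger_force: 0.0
```

```bash
python3 - <<'E'
from h import *
from scipy.spatial.transform import Rotation as R
im,d=snap('side'); t,_=snap('top')
a=cv2.resize(im[170:300,190:330],None,fx=4,fy=4,interpolation=cv2.INTER_CUBIC)[:,:,::-1]
b=cv2.resize(t[165:280,330:390],None,fx=4,fy=4,interpolation=cv2.INTER_CUBIC)[:,:,::-1]
w=np.zeros((520,800,3),np.uint8); w[:,:560]=a; w[:460,560:]=b
cv2.imwrite('pics/c3.png',w); s=r.get_state(); print(s['clock'],s['tool_pos'],R.from_quat(s['eef_rot']).as_matrix().round(4))
E
```

```text
11.3 [0.58616393 0.07377674 0.19446358] [[ 9.017e-01  2.068e-01  3.796e-01]
 [ 1.903e-01 -9.784e-01  8.100e-02]
 [ 3.881e-01 -8.000e-04 -9.216e-01]]
```

View pics/c3.png

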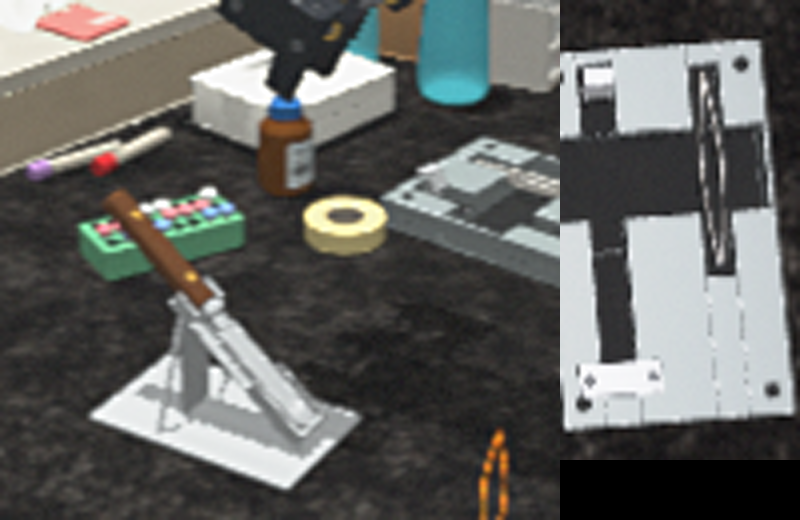

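The tweezers lie inside the short groove, with ends at crop px (702,70) and (720,270). The spatula is undisturbed on its rest, with its handle running from (118,195) to (215,298) in the crop.

Request:
step_arm --increments '[[[-0.35, 1.06, -0.3], [0.35, -1.68, 0]], [[-0.35, 1.06, -0.3], [0.35, -1.68, 0]], [[-0.35, 1.06, -0.3], [0.35, -1.68, 0]], [[-0.35, 1.06, -0.3], [0.35, -1.68, 0]], [[-0.35, 1.06, -0.3], [0.35, -1.68, 0]], [[-0.35, 1.06, -0.3], [0.35, -1.68, 0]], [[-0.35, 1.06, -0.3], [0.35, -1.68, 0]], [[-0.35, 1.06, -0.3], [0.35, -1.68, 0]], [[-0.35, 1.06, -0.4], [0.35, -1.68, 0]], [[-0.35, 1.06, -0.4], [0.35, -1.68, 0]]]'

```text
clock: 12.3
tool_pos: [0.6065, 0.1916, 0.254]
eef_rot: [0.96, 0.1, 0.259, -0.027]
contact_force: [0.8, -1.1, 0.0]
opening: 0.4
finger_force: 0.0
```

```bash
python3 - <<'E'
from h import *
from scipy.spatial.transform import Rotation as R
s=r.get_state(); M=R.from_quat(s['eef_rot']).as_matrix(); print(s['tool_pos'],M.round(4))
M0=np.array([.766*.979,.766*.2036,.643]);n=np.array([-.643*.979,-.643*.2036,.766])
Md=np.c_[M0,np.cross(-n,M0),-n]; print('rotvec deg',np.degrees(R.from_matrix(Md@M.T).as_rotvec()))
h=np.array([.5952,.1888,.1085]); print('to standoff 40',(h-n*.01+n*.04-s['tool_pos'])*100,'to grasp',(h-n*.01-s['tool_pos'])*100)
E
```

```text
[0.6065017  0.19161366 0.25404135] [[ 8.457e-01  2.068e-01  4.919e-01]
 [ 1.785e-01 -9.784e-01  1.045e-01]
 [ 5.029e-01 -6.000e-04 -8.643e-01]]
rotvec deg [ 1.98037914 -9.61554823 -0.18983419]
to standoff 40 [ -3.0186611   -0.67411014 -12.25613485] to grasp [ -0.5006731   -0.15045094 -15.32013485]
```

```bash
python3 - <<'E'
from h import *
print(r.get_state()['q'].round(3),r.get_state()['tool_pos'])
E
```

```text
[-0.53   0.548  0.145  2.055  0.875  0.043 -2.655] [0.6065017  0.19161366 0.25404135]
```

```bash
cat > k.py <<'E'
import numpy as np, itertools
from scipy.spatial.transform import Rotation as R
from scipy.optimize import least_squares
D=[([1.18278887,.68991922,-.19453506,1.56622381,.15730449,.90249161,-.21512032],[.25561936,-.56972223,.237983],[9.77834636e-01,2.09377037e-01,-2.26448993e-04,-7.93212991e-04])]
from plant import r
s=r.get_state(); D.append((s['q'],s['tool_pos'],s['eef_rot']))
def fk(q,sg,o,L):
    M=R.identity(); p=np.array([L[5],0,L[0]]) if 0 else np.array([0,0,L[0]])
    for i,a in enumerate('zyzyzyz'):
        M=M*R.from_euler(a,sg[i]*q[i]+(o[0] if i==0 else o[1] if i==6 else 0))
        if i in(1,3,6): p=p+M.apply([0,0,L[(i+1)//2]])
        if i==6: pass
    return p,M
if __name__=='__main__':
    res=[]
    for sz in itertools.product([1,-1],repeat=4):
        sg=[sz[0],1,sz[1],1,sz[2],1,sz[3]]
        for o0 in(0,np.pi):
          for o7 in(0,np.pi/2,np.pi,-np.pi/2):
            e=sum((fk(q,sg,(o0,o7),[0]*5)[1].inv()*R.from_quat(t)).magnitude() for q,_,t in D)
            res.append((e,sg,o0,o7))
    res.sort(key=lambda x:x[0]); print(res[:3])
    e,sg,o0,o7=res[0]
    f=lambda L:np.concatenate([fk(q,sg,(o0,o7),L)[0]-t for q,t,_ in D])
    S=least_squares(f,[.3,.4,.4,.2,0]); print(S.x,S.fun)
E
python3 k.py
```

```text
[(1.4134957676288957e-08, [-1, 1, -1, 1, -1, 1, -1], 0, 1.5707963267948966), (0.6787499087398334, [-1, 1, 1, 1, -1, 1, -1], 0, 1.5707963267948966), (1.0572577575126674, [-1, 1, -1, 1, -1, 1, -1], 3.141592653589793, -1.5707963267948966)]
[0.34651238 0.57771995 0.32297539 0.35598877 0.        ] [ 0.0338429   0.02638073 -0.00241211 -0.01018274  0.04468593  0.00241304]
```

```bash
cat > k2.py <<'E'
import numpy as np, itertools
from scipy.spatial.transform import Rotation as R
from k import D
sg=[-1,1,-1,1,-1,1,-1]
def frames(q):
    M=R.identity(); F=[np.eye(3)]
    for i,a in enumerate('zyzyzyz'):
        M=M*R.from_euler(a,sg[i]*q[i]+(np.pi/2 if i==6 else 0)); F.append(M.as_matrix())
    return F
def cols(q):
    F=frames(q); return {f'{n}{i}':F[i][:,'xyz'.index(n)] for i in range(8) for n in 'xyz'}
if __name__=='__main__':
    b=np.concatenate([t for _,t,_ in D]); C=[cols(q) for q,_,_ in D]
    base=['z0','z2','z4','z7']; A=lambda ks:np.array([[np.concatenate([c[k] for c in C])] for k in ks])[:,0].T
    out=[]
    for n in (1,2):
        for ex in itertools.combinations(['x1','y1','x2','y2','x3','y4','x4','x5','y5','x6','y6','x7','y7'],n):
            K=A(base+list(ex)); x,_,rk,_=np.linalg.lstsq(K,b,rcond=None); e=np.linalg.norm(K@x-b)
            if e<2e-3: out.append((e,ex,x.round(4)))
    for o in sorted(out,key=lambda o:o[0])[:40]: print(o)
E
python3 k2.py
```

```text
(np.float64(2.498001805406602e-16), ('y5', 'x7'), array([ 0.3748,  0.4761,  0.4014,  0.2549, -0.0686,  0.01  ]))
(np.float64(2.9893669801409083e-16), ('y6', 'x7'), array([ 0.3748,  0.4761,  0.4014,  0.2549, -0.0686,  0.01  ]))
(np.float64(3.444376352465766e-16), ('x1', 'y7'), array([ 0.5873, -0.0094,  0.0936,  0.2838,  0.4704,  0.089 ]))
(np.float64(3.466670283279959e-16), ('y4', 'y6'), array([ 0.3817,  0.5251,  0.3693,  0.3158, -0.0291, -0.0224]))
(np.float64(3.5652682413747997e-16), ('y2', 'x3'), array([ 0.3241,  0.5456,  0.3127,  0.28  , -0.0495,  0.0525]))
(np.float64(3.66121187763494e-16), ('x3', 'y5'), array([ 0.4241,  0.4249,  0.3791,  0.2375,  0.0655, -0.0669]))
(np.float64(3.7341307954279784e-16), ('x2', 'y2'), array([ 0.2188,  0.6788,  0.3347,  0.3473, -0.0799, -0.0436]))
(np.float64(3.805652793121308e-16), ('x1', 'x5'), array([ 0.7033, -0.1835,  0.2206,  0.0762,  0.6583,  0.1411]))
(np.float64(3.8956806801599406e-16), ('x2', 'y5'), array([ 0.2821,  0.6036,  0.3962,  0.3252, -0.0968, -0.0572]))
(np.float64(3.9350319887992495e-16), ('y4', 'x7'), array([ 0.385 ,  0.5489,  0.3
[... 2715 characters left out ...]
989, -0.0459, -0.0604]))
(np.float64(7.054504218084087e-16), ('x3', 'x4'), array([ 0.6551,  1.1352,  0.8779,  1.006 , -0.7693,  0.2867]))
(np.float64(7.28550816809042e-16), ('x4', 'x5'), array([-0.0726,  0.6073,  0.1961,  0.1394, -0.2436,  0.1087]))
(np.float64(7.348678496207199e-16), ('y2', 'y6'), array([-0.0811,  1.0347,  0.0435,  0.4521, -0.25  ,  0.2711]))
(np.float64(7.426885862005046e-16), ('x3', 'x5'), array([ 0.2616,  0.8498,  0.5093,  0.5375, -0.3534,  0.0588]))
(np.float64(7.591035761743328e-16), ('x4', 'y6'), array([ 0.4422,  0.4806,  0.4183,  0.2978,  0.0225, -0.0617]))
(np.float64(7.63656720759043e-16), ('y2', 'y4'), array([ 0.3463,  0.564 ,  0.3444,  0.3262, -0.0191, -0.0269]))
```

```bash
cat > ik.py <<'E'
import numpy as np
from k2 import frames
from k import D
from scipy.spatial.transform import Rotation as R
from scipy.optimize import least_squares
lo=np.array([-3.01,-.46,-1.47,.13,-1,.04,-2.66])+.03; hi=np.array([3.01,2.08,1.51,2.56,4.14,2.09,2.66])-.03
def fk(q):
    F=frames(q); return .3748*F[0][:,2]+.4761*F[2][:,2]+.4014*F[4][:,2]+.2549*F[7][:,2]-.0686*F[5][:,1]+.01*F[7][:,0],F[7]
x=np.array([.766*.979,.766*.2036,.643]);n=np.array([-.643*.979,-.643*.2036,.766]);h=np.array([.5952,.1888,.1085])
rng=np.random.default_rng(0); qc=np.array(D[1][0])
if __name__=='__main__':
  for hgt in(-.01,.06):
   for sgn in(1,-1):
    M=np.c_[sgn*x,np.cross(-n,sgn*x),-n]; S=[]
    for t in range(60):
        f=lambda q:np.r_[(fk(q)[0]-h-n*hgt)*5,R.from_matrix(fk(q)[1].T@M).as_rotvec(),.003*(q-qc)]
        o=least_squares(f,rng.uniform(lo,hi),bounds=(lo,hi))
        if np.linalg.norm(o.fun[:6])<.03: S.append((np.abs(o.x-qc).max(),o.x.round(2)))
    S.sort(key=lambda s:s[0]); print(hgt,sgn,len(S),*[s[1] for s in S[:60:12]],sep='\n')
E
python3 ik.py
```

```text
-0.01
1
31
[-1.06  1.21  1.09  1.9   4.1   0.72 -0.11]
[-1.06  1.21  1.09  1.9   4.1   0.72 -0.11]
[-1.06  1.21  1.09  1.9   4.1   0.72 -0.11]
-0.01
-1
36
[-0.15  0.86 -0.06  2.02  3.08  0.43 -1.48]
[-0.15  0.86 -0.06  2.02  3.08  0.43 -1.48]
[-0.15  0.86 -0.06  2.02  3.08  0.43 -1.48]
0.06
1
25
[-0.99  0.91  0.93  2.03  4.11  0.56  0.14]
[-0.99  0.91  0.93  2.03  4.11  0.56  0.14]
[-0.99  0.91  0.93  2.03  4.11  0.56  0.14]
0.06
-1
21
[-0.13  0.71 -0.09  2.16  3.06  0.42 -1.45]
[-0.13  0.71 -0.09  2.16  3.06  0.42 -1.45]
```

Request:
step_arm --increments '[[[0, 0, 0], [-4.18, -0.89, 7.34]], [[0, 0, 0], [-4.18, -0.89, 7.34]], [[0, 0, 0], [-4.18, -0.89, 7.34]], [[0, 0, 0], [-4.18, -0.89, 7.34]], [[0, 0, 0], [-4.18, -0.89, 7.34]], [[0, 0, 0], [-4.18, -0.89, 7.34]], [[0, 0, 0], [-4.18, -0.89, 7.34]], [[0, 0, 0], [-4.18, -0.89, 7.34]], [[0, 0, 0], [-4.18, -0.89, 7.34]], [[0, 0, 0], [-4.18, -0.89, 7.34]]]'

```text
clock: 13.3
tool_pos: [0.6063, 0.191, 0.2537]
eef_rot: [0.638, 0.724, 0.209, 0.156]
contact_force: [1.0, 0.4, -0.1]
opening: 0.403
finger_force: 0.0
```

```bash
cat > st.py <<'E'
from h import *
from scipy.spatial.transform import Rotation as R
import json
s=r.get_state(); open('log.jsonl','a').write(json.dumps([s['q'].tolist(),s['tool_pos'].tolist(),s['eef_rot'].tolist()])+'\n')
print(s['clock'],s['q'].round(3),s['tool_pos'].round(4)); print(R.from_quat(s['eef_rot']).as_matrix().round(4))
E
python3 st.py
```

```text
13.3 [-0.365  0.542 -0.108  2.049  1.378  0.177 -1.646] [0.6063 0.191  0.2537]
[[-0.1364  0.8592  0.4931]
 [ 0.9898  0.0973  0.1043]
 [ 0.0416  0.5022 -0.8637]]
```

Request:
step_arm --increments '[[[0, 0, 0], [-3.75, -1.8, 6.9]], [[0, 0, 0], [-3.75, -1.8, 6.9]], [[0, 0, 0], [-3.8, -1.8, 6.9]], [[0, 0, 0], [-3.8, -1.8, 6.8]], [[0, 0, 0], [-3.9, -1.8, 6.7]], [[0, 0, 0], [-4.0, -1.8, 6.6]], [[0, 0, 0], [-4.1, -1.8, 6.5]], [[0, 0, 0], [-4.2, -1.8, 6.4]], [[0, 0, 0], [-4.3, -1.8, 6.3]], [[0, 0, 0], [-4.4, -1.8, 6.2]]]'

```text
clock: 14.3
tool_pos: [0.6064, 0.1905, 0.2536]
eef_rot: [0.026, 0.945, 0.096, 0.312]
contact_force: [0.5, 1.4, -0.1]
opening: 0.404
finger_force: 0.0
```

```bash
cat >> st.py <<'E'
M=R.from_quat(s['eef_rot']).as_matrix()
x=np.array([.766*.979,.766*.2036,.643]);n=np.array([-.643*.979,-.643*.2036,.766]);hh=np.array([.5952,.1888,.1085])
Md=np.c_[-x,np.cross(n,x),-n]; print('rotvec deg',np.degrees(R.from_matrix(Md@M.T).as_rotvec()).round(2))
print('to 50 above',((hh+n*.04-s['tool_pos'])*100).round(2),'to grasp',((hh-n*.01-s['tool_pos'])*100).round(2))
E
python3 st.py
```

```text
14.3 [-0.296  0.554 -0.196  2.176  2.453  0.316 -1.321] [0.6064 0.1905 0.2536]
[[-0.8037 -0.011   0.595 ]
 [ 0.1093  0.9801  0.1657]
 [-0.585   0.1982 -0.7865]]
rotvec deg [-11.01  -4.58  10.73]
to 50 above [ -3.64  -0.7  -11.44] to grasp [ -0.49  -0.04 -15.27]
```

Request:
step_arm --increments '[[[-0.4, -0.07, -0.6], [-1.4, -0.6, 1.3]], [[-0.4, -0.07, -1.2], [-1.4, -0.6, 1.3]], [[-0.4, -0.07, -1.2], [-1.4, -0.6, 1.3]], [[-0.4, -0.07, -1.2], [-1.4, -0.6, 1.3]], [[-0.4, -0.07, -1.2], [-1.4, -0.6, 1.3]], [[-0.4, -0.07, -1.2], [-1.4, -0.5, 1.4]], [[-0.4, -0.07, -1.2], [-1.4, -0.5, 1.4]], [[-0.4, -0.07, -1.2], [-1.2, -0.5, 1.4]], [[-0.4, -0.07, -1.2], [0, 0, 0]], [[0, -0.07, -1.2], [0, 0, 0]]]'

```text
clock: 15.3
tool_pos: [0.5701, 0.1832, 0.1389]
eef_rot: [-0.094, 0.935, 0.035, 0.34]
contact_force: [0.5, -0.5, -0.6]
opening: 0.4
finger_force: 0.0
```

```bash
python3 st.py; python3 - <<'E'
from h import *
im,d=snap('side'); t,_=snap('top')
a=cv2.resize(im[170:300,190:330],None,fx=4,fy=4,interpolation=cv2.INTER_CUBIC)[:,:,::-1]
b=cv2.resize(t[165:265,180:240],None,fx=4,fy=4,interpolation=cv2.INTER_CUBIC)[:,:,::-1]
w=np.zeros((520,800,3),np.uint8); w[:,:560]=a; w[:400,560:]=b
cv2.imwrite('pics/c4.png',w)
E
```

```text
15.3 [-0.319  0.818 -0.272  2.379  2.654  0.808 -1.328] [0.5701 0.1832 0.1389]
[[-0.7518 -0.1993  0.6285]
 [-0.1516  0.9799  0.1294]
 [-0.6417  0.002  -0.7669]]
rotvec deg [-0.09 -0.11  0.25]
to 50 above [-0.01  0.03  0.02] to grasp [ 3.14  0.69 -3.81]
```

View pics/c4.png

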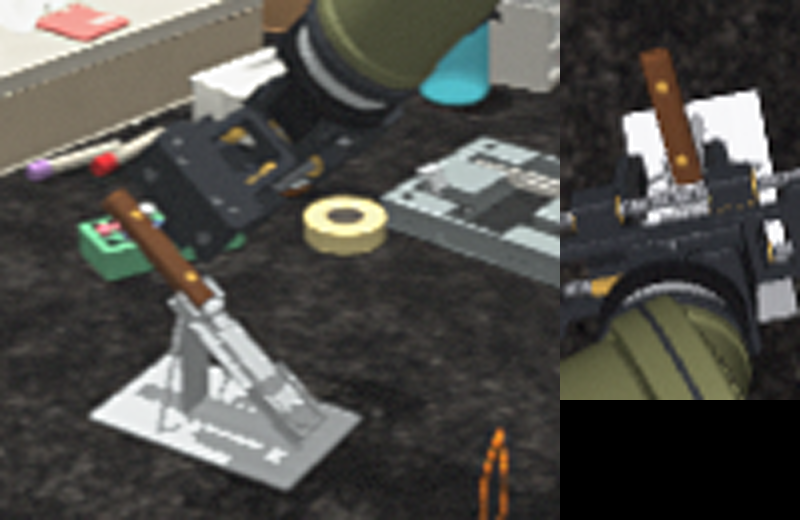

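The gripper is square to the slope. In the top crop its fingers (about 635 and 720) straddle the handle (680). I'll go in along the normal.

Request:
step_arm --increments '[[[0.4, 0.08, -0.47], [0, 0, 0]], [[0.4, 0.08, -0.47], [0, 0, 0]], [[0.4, 0.09, -0.47], [0, 0, 0]], [[0.4, 0.09, -0.48], [0, 0, 0]], [[0.4, 0.09, -0.48], [0, 0, 0]], [[0.4, 0.09, -0.48], [0, 0, 0]], [[0.4, 0.09, -0.48], [0, 0, 0]], [[0.34, 0.08, -0.48], [0, 0, 0]], [[0, 0, 0], [0, 0, 0]], [[0, 0, 0], [0, 0, 0]]]'

```text
clock: 16.4
tool_pos: [0.6018, 0.1901, 0.1011]
eef_rot: [-0.095, 0.935, 0.035, 0.34]
contact_force: [-0.1, -0.1, 0.2]
opening: 0.401
finger_force: 0.0
```

Request:
step_arm --increments '[[[0, 0, 0], [0, 0, 0]], [[0, 0, 0], [0, 0, 0]], [[0, 0, 0], [0, 0, 0]], [[0, 0, 0], [0, 0, 0]], [[0, 0, 0], [0, 0, 0]], [[0, 0, 0], [0, 0, 0]], [[0, 0, 0], [0, 0, 0]], [[0, 0, 0], [0, 0, 0]], [[0, 0, 0], [0, 0, 0]], [[0, 0, 0], [0, 0, 0]]]' --fingers 0 --grip_force 50

```text
clock: 17.4
tool_pos: [0.6019, 0.1902, 0.1014]
eef_rot: [-0.095, 0.935, 0.036, 0.34]
contact_force: [-2.2, -0.7, 2.5]
opening: 0.194
finger_force: 50.0
```

```bash
python3 st.py
```

```text
17.4 [-0.302  0.907 -0.262  2.293  2.687  0.809 -1.313] [0.6019 0.1902 0.1014]
[[-0.7506 -0.2026  0.6289]
 [-0.1543  0.9793  0.1313]
 [-0.6425  0.0015 -0.7663]]
rotvec deg [-0.08 -0.05  0.06]
to 50 above [-3.19 -0.66  3.77] to grasp [-0.04 -0.01 -0.06]
```

Request:
step_arm --increments '[[[-0.3, -0.06, 0.4], [0, 0, 0]], [[-0.5, -0.1, 0.6], [0, 0, 0]], [[-0.7, -0.15, 0.85], [0, 0, 0]], [[-0.7, -0.15, 0.85], [0, 0, 0]], [[-0.7, -0.15, 0.85], [0, 0, 0]], [[-0.7, -0.15, 0.85], [0, 0, 0]], [[-0.7, -0.15, 0.85], [0, 0, 0]], [[0, 0, 1.5], [0, 0, 0]], [[0, 0, 2], [0, 0, 0]], [[0, 0, 2], [0, 0, 0]]]'

```text
clock: 18.4
tool_pos: [0.5582, 0.1809, 0.2097]
eef_rot: [-0.095, 0.935, 0.036, 0.34]
contact_force: [0.1, -0.6, -0.8]
opening: 0.195
finger_force: 50.0
```

```bash
python3 st.py; cat > fit.py <<'E'
import json, itertools
from k2 import *
import k
D=[k.D[0]]+[tuple(json.loads(l)) for l in open('log.jsonl')]
b=np.concatenate([t for _,t,_ in D]); C=[cols(q) for q,_,_ in D]
base=['z0','z2','z4','z7']; out=[]
for n in (1,2,3):
  for ex in itertools.combinations(['x1','y1','x2','x3','y3','x4','x5','y5','x6','x7','y7'],n):
    K=np.array([np.concatenate([c[kk] for c in C]) for kk in base+list(ex)]).T; x=np.linalg.lstsq(K,b,rcond=None)[0]; out.append((np.abs(K@x-b).max(),ex,x.round(4)))
for o in sorted(out,key=lambda o:o[0])[:6]: print(o)
E
python3 fit.py
```

```text
18.4 [-0.344  0.633 -0.234  2.375  2.581  0.622 -1.268] [0.5582 0.1809 0.2097]
[[-0.7512 -0.2027  0.6282]
 [-0.1544  0.9792  0.1314]
 [-0.6417  0.0017 -0.7669]]
rotvec deg [-0.08 -0.11  0.05]
to 50 above [ 1.18  0.26 -7.05] to grasp [  4.33   0.92 -10.88]
(np.float64(2.9427570380491375e-09), ('y1', 'y3', 'y5'), array([ 3.469e-01,  5.634e-01,  3.448e-01,  3.261e-01, -1.880e-02,
       -2.690e-02, -4.000e-04]))
(np.float64(0.0002416053557230402), ('y1', 'y3', 'y7'), array([ 3.472e-01,  5.632e-01,  3.446e-01,  3.263e-01, -1.860e-02,
       -2.720e-02,  4.000e-04]))
(np.float64(0.00035066099220282254), ('y1', 'y3', 'x7'), array([ 3.474e-01,  5.632e-01,  3.451e-01,  3.260e-01, -1.800e-02,
       -2.750e-02, -3.000e-04]))
(np.float64(0.0003644135433585882), ('y1', 'x3', 'y3'), array([ 0.3466,  0.5628,  0.3436,  0.3249, -0.0205,  0.0022, -0.0253]))
(np.float64(0.0004337456092185499), ('y1', 'y3', 'x4'), array([ 3.473e-01,  5.632e-01,  3.449e-01,  3.262e-01, -1.840e-02,
       -2.710e-02, -2.000e-04]))
(np.float64(0.0004507282421974401), ('y1', 'x2', 'y3'), array([ 0.3474,  0.563 ,  0.3446,  0.3259, -0.0183,  0.0006, -0.0272]))
```

```bash
cat > ik2.py <<'E'
from k2 import frames
from h import *
from scipy.spatial.transform import Rotation as R
from scipy.optimize import least_squares
lo=np.array([-3.01,-.46,-1.47,.13,-1,.04,-2.66])+.02; hi=np.array([3.01,2.08,1.51,2.56,4.14,2.09,2.66])-.02
def fk(q):
    F=frames(q); return .3469*F[0][:,2]+.5634*F[2][:,2]+.3448*F[4][:,2]+.3261*F[7][:,2]-.0188*F[1][:,1]-.0269*F[3][:,1]-.0004*F[5][:,1],F[7]
def pose(tip,pitch,dz=0):  # tip tray coords mm -> TCP pos, R
    p=np.radians(pitch); ex=np.array([np.cos(p)*np.cos(A),np.cos(p)*np.sin(A),np.sin(p)]); n=np.array([-np.sin(p)*np.cos(A),-np.sin(p)*np.sin(A),np.cos(p)])
    t=np.r_[fromtray(tip[0],tip[1]),tip[2]/1000]; o=t+.14*ex; return o-.010*n,np.c_[-ex,np.cross(n,ex),-n],o
def solve(P,M,q0,n=40,w=.003):
    S=[];rng=np.random.default_rng(1)
    for t in range(n):
        f=lambda q:np.r_[(fk(q)[0]-P)*5,R.from_matrix(fk(q)[1].T@M).as_rotvec(),w*(q-q0)]
        o=least_squares(f,q0 if t==0 else rng.uniform(lo,hi),bounds=(lo,hi))
        if np.linalg.norm(o.fun[:6])<.03: S.append((np.abs(o.x-q0).max(),o.x.round(2)))
    S.sort(key=lambda s:s[0]); return S
if __name__=='__main__':
    q0=r.get_state()['q']
    for tip,pi in(((-75,35,120),30),((-75,35,120),12),((-70,35,40),12),((-96,35,22),12),((-96,35,20),0)):
        P,M,o=pose(tip,pi); S=solve(P,M,q0); print(tip,pi,P.round(4),len(S)); print(*{tuple(map(float,s[1].round(1))) for s in S},sep='\n')
E
python3 ik2.py
```

```text
(-75, 35, 120) 30 [ 0.5908 -0.1383  0.1813] 26
(0.4, 0.7, -0.3, 2.2, 3.0, 0.2, -1.0)
(-75, 35, 120) 12 [ 0.6035 -0.1372  0.1393] 24
(0.7, 1.0, -1.0, 1.8, 1.2, 0.8, 0.8)
(-70, 35, 40) 12 [ 0.6085 -0.1368  0.0593] 24
(0.6, 1.0, -0.8, 1.9, 1.3, 0.6, 0.7)
(-96, 35, 22) 12 [ 0.5826 -0.1391  0.0413] 25
(0.5, 1.0, -0.6, 2.0, 1.4, 0.4, 0.6)
(-96, 35, 20) 0 [ 0.5836 -0.139   0.01  ] 25
(0.6, 1.2, -0.9, 1.8, 1.2, 0.9, 0.8)
```

Request:
step_arm --increments '[[[0.2, -2, 0], [0, 0, -0.7]], [[0.2, -2, 0], [0, 0, -0.7]], [[0.2, -2, 0], [0, 0, -0.7]], [[0.2, -2, 0], [0, 0, -0.7]], [[0.2, -2, 0], [0, 0, -0.7]], [[0.2, -2, 0], [0, 0, -0.7]], [[0.2, -2, 0], [0, 0, -0.7]], [[0.2, -2, 0], [0, 0, -0.7]], [[0.2, -2, 0], [0, 0, -0.7]], [[0.2, -2, 0], [0, 0, -0.4]]]'

```text
clock: 19.4
tool_pos: [0.5784, -0.0195, 0.2092]
eef_rot: [-0.041, 0.939, 0.016, 0.341]
contact_force: [-0.0, 0.0, -1.5]
opening: 0.2
finger_force: 50.0
```

Request:
step_arm --increments '[[[0.1, -1.2, 0], [-0.09, 1, 0]], [[0.1, -1.2, 0], [-0.09, 1, 0]], [[0.1, -1.2, 0], [-0.09, 1, 0]], [[0.1, -1.2, 0], [-0.09, 1, 0]], [[0.1, -1.2, 0], [-0.09, 1, 0]], [[0.1, -1.2, 0], [-0.09, 1, 0]], [[0.1, -1.2, 0], [-0.09, 1, 0]], [[0.1, -1.2, 0], [-0.09, 1, 0]], [[0.1, -1.2, 0], [-0.09, 1, 0]], [[0.3, -1.1, 0], [-0.09, 1, 0]]]'

```text
clock: 20.4
tool_pos: [0.59, -0.1384, 0.2091]
eef_rot: [-0.042, 0.965, 0.012, 0.257]
contact_force: [0.1, -0.2, -0.6]
opening: 0.198
finger_force: 50.0
```

```bash
cat > st2.py <<'E'
import sys
from ik2 import *
s=r.get_state(); M=R.from_quat(s['eef_rot']).as_matrix(); print(s['clock'],s['q'].round(2),s['tool_pos'].round(4),'pitch',round(np.degrees(np.arcsin(-M[2,0])),2),'F',s['contact_force'].round(1),s['opening'])
ex=-M[:,0]; n=-M[:,2]; o=s['tool_pos']+.010*n; print('tip tray',totray(o-.14*ex).round(1),'butt',totray(o+.05*ex).round(1))
x,y,z,pi=map(float,sys.argv[1:5]); P,Md,_=pose((x,y,z),pi)
print('shift cm',((P-s['tool_pos'])*100).round(2),'rot deg',np.degrees(R.from_matrix(Md@M.T).as_rotvec()).round(2))
E
python3 st2.py -65 35 80 12
```

```text
20.4 [ 0.42  0.61 -0.28  2.13  3.11  0.09 -1.22] [ 0.59   -0.1384  0.2091] pitch 29.84 F [ 0.1 -0.2 -0.6] 0.19814903664592634
tip tray [[-76.   35.2 148.1]] butt [[ 88.8  34.9 242.6]]
shift cm [  2.35   0.21 -10.97] rot deg [-1.61 17.77  0.08]
```

Request:
step_arm --increments '[[[0.1, 0, -0.3], [-0.14, 1.5, 0]], [[0.1, 0, -0.3], [-0.14, 1.5, 0]], [[0.1, 0, -0.3], [-0.14, 1.5, 0]], [[0.1, 0, -0.3], [-0.14, 1.5, 0]], [[0.1, 0, -0.3], [-0.14, 1.5, 0]], [[0.1, 0, -0.3], [-0.14, 1.5, 0]], [[0.1, 0, -0.3], [-0.14, 1.5, 0]], [[0.1, 0, -0.3], [-0.14, 1.5, 0]], [[0.1, 0, -0.3], [-0.14, 1.5, 0]], [[0.1, 0, -0.3], [-0.14, 1.5, 0]]]'

```text
clock: 21.4
tool_pos: [0.5753, -0.1257, 0.1481]
eef_rot: [-0.041, 0.982, -0.004, 0.182]
contact_force: [0.5, 0.0, -1.1]
opening: 0.196
finger_force: 50.0
```

```bash
python3 st2.py -65 35 80 12
```

```text
21.4 [ 0.21  0.7  -0.05  2.11  4.14  0.04 -2.32] [ 0.5753 -0.1257  0.1481] pitch 20.88 F [ 0.5  0.  -1.1] 0.19557178564945785
tip tray [[-97.5  49.1 107.6]] butt [[ 80.   49.3 175.3]]
shift cm [ 3.82 -1.06 -4.88] rot deg [0.62 8.97 0.35]
```

```bash
cat > sim.py <<'E'
from ik2 import *
LO=np.array([-3.01,-.46,-1.47,.13,-1,.04,-2.66]); HI=np.array([3.01,2.08,1.51,2.56,4.14,2.09,2.66]); VM=.07*np.array([2.57,2.57,3.14,3.14,3.14,3.14,3.14])
def jac(q):
    p,M=fk(q); J=np.zeros((6,7))
    for i in range(7):
        d=q.copy(); d[i]+=1e-5; p2,M2=fk(d); J[:3,i]=(p2-p)/1e-5; J[3:,i]=R.from_matrix(M2@M.T).as_rotvec()/1e-5
    return p,M,J
def step(q,P,Md,lam=.03):
    q0=q.copy()
    for k in range(6):
        p,M,J=jac(q); e=np.r_[(P-p)*3,R.from_matrix(Md@M.T).as_rotvec()]; J=J.copy(); J[:3]*=3
        q=np.clip(q+J.T@np.linalg.solve(J@J.T+lam**2*np.eye(6),e),LO,HI)
    d=q-q0; s=max(1,np.abs(d/VM).max()); return q0+d/s
def run(q,rows):
    q=np.array(q,float)
    P,M=fk(q)
    for t,w in rows:
        p,m=fk(q); P=p+np.array(t)/100; M=R.from_rotvec(np.radians(w)).as_matrix()@m; q=step(q,P,M)
    return q
def desc(q):
    p,M=fk(q); return 'q',q.round(2),'p',p.round(3),'pitch',np.degrees(np.arcsin(-M[2,0])).round(1),'roll',np.degrees(np.arcsin(M[2,1])).round(1),'yaw',np.degrees(np.arctan2(-M[1,0],-M[0,0])).round(1)
if __name__=='__main__':
    qa=[.42,.61,-.28,2.13,3.11,.09,-1.22]
    print('replay',*desc(run(qa,[((.1,0,-.3),(-.14,1.5,0))]*10)))
    q0=r.get_state()['q']
    for rho in(-2.5,-1.5,1.5,2.5):
        q=run(q0,[((0,0,.8),(.14,-1.6,0))]*10); a=q
        q=run(q,[((0,0,0),(rho,0,0))]*10); b=q
        q=run(q,[((.2,0,-.4),(-.14,2.4,0))]*10); c=q
        q=run(q,[((0,0,0),(-rho,0,0))]*10)
        print(rho,*map(desc,(a,b,c,q)),sep='\n')
E
python3 sim.py
```

```text
replay q [ 0.23  0.65 -0.07  1.91  3.07  0.04 -1.23] p [ 0.702 -0.169  0.245] pitch 35.2 roll -6.6 yaw 6.8
-2.5
('q', array([ 0.02,  0.6 ,  0.32,  2.3 ,  3.91,  0.51, -2.07]), 'p', array([ 0.575, -0.126,  0.228]), 'pitch', np.float64(36.9), 'roll', np.float64(-1.2), 'yaw', np.float64(5.1))
('q', array([-0.51,  0.77,  0.8 ,  2.39,  3.45,  0.57, -1.73]), 'p', array([ 0.575, -0.126,  0.228]), 'pitch', np.float64(31.0), 'roll', np.float64(-26.1), 'yaw', np.float64(21.8))
('q', array([-0.26,  0.68,  0.34,  2.  ,  3.67,  0.04, -1.79]), 'p', array([ 0.674, -0.069,  0.215]), 'pitch', np.float64(24.0), 'roll', np.float64(-19.6), 'yaw', np.float64(26.1))
('q', array([ 0.49,  0.72, -0.53,  1.92,  3.8 ,  0.04, -1.79]), 'p', array([ 0.701, -0.051,  0.235]), 'pitch', np.float64(39.1), 'roll', np.float64(5.5), 'yaw', np.float64(12.4))
-1.5
('q', array([ 0.02,  0.6 ,  0.32,  2.3 ,  3.91,  0.51, -2.07]), 'p', array([ 0.575, -0.126,  0.228]), 'pitch', np.float64(36.9), 'roll', np.float64(-1.2), 'yaw', np.float64(5.1))
('q', array([-0.32,  0.68,  0.63,  2.36,  3.6 ,  0.54, -1.83]), 'p', array([ 0.575, 
[... 1207 characters left out ...]
0.6 ,  0.32,  2.3 ,  3.91,  0.51, -2.07]), 'p', array([ 0.575, -0.126,  0.228]), 'pitch', np.float64(36.9), 'roll', np.float64(-1.2), 'yaw', np.float64(5.1))
('q', array([ 0.77,  0.69, -0.48,  2.16,  4.14,  0.35, -2.44]), 'p', array([ 0.591, -0.149,  0.234]), 'pitch', np.float64(32.8), 'roll', np.float64(27.5), 'yaw', np.float64(-26.6))
('q', array([ 1.06,  0.96, -1.31,  1.86,  4.14,  0.04, -2.61]), 'p', array([ 0.727, -0.068,  0.418]), 'pitch', np.float64(27.8), 'roll', np.float64(55.3), 'yaw', np.float64(-44.7))
('q', array([ 0.88,  0.67, -1.  ,  1.86,  4.14,  0.04, -2.53]), 'p', array([ 0.728, -0.067,  0.423]), 'pitch', np.float64(43.7), 'roll', np.float64(31.0), 'yaw', np.float64(-31.0))
```

Request:
step_arm --increments '[[[0, 0, 0.8], [0.14, -1.6, 0]], [[0, 0, 0.8], [0.14, -1.6, 0]], [[0, 0, 0.8], [0.14, -1.6, 0]], [[0, 0, 0.8], [0.14, -1.6, 0]], [[0, 0, 0.8], [0.14, -1.6, 0]], [[0, 0, 0.8], [0.14, -1.6, 0]], [[0, 0, 0.8], [0.14, -1.6, 0]], [[0, 0, 0.8], [0.14, -1.6, 0]], [[0, 0, 0.8], [0.14, -1.6, 0]], [[0, 0, 0.8], [0.14, -1.6, 0]]]'

```text
clock: 22.4
tool_pos: [0.5754, -0.1257, 0.2284]
eef_rot: [-0.038, 0.947, 0.002, 0.318]
contact_force: [-0.2, -0.6, -0.7]
opening: 0.202
finger_force: 50.0
```

```bash
cat > plan.py <<'E'
from sim import *
def lstep(q,P,Md,w=.02):
    l=np.maximum(LO,q-VM); h=np.minimum(HI,q+VM)
    f=lambda x:np.r_[(P-fk(x)[0])*10,R.from_matrix(Md@fk(x)[1].T).as_rotvec()*3,w*(x-q)]
    return least_squares(f,np.clip(q,l+1e-6,h-1e-6),bounds=(l,h)).x
def lrun(q,rows):
    q=np.array(q,float)
    for t,w in rows:
        p,m=fk(q); q=lstep(q,p+np.array(t)/100,R.from_rotvec(np.radians(w)).as_matrix()@m)
    return q
if __name__=='__main__':
    print('replay',*desc(lrun([.42,.61,-.28,2.13,3.11,.09,-1.22],[((.1,0,-.3),(-.14,1.5,0))]*10)))
    q0=r.get_state()['q']; print(*desc(q0))
    P,M,_=pose((-65,35,150),12); S=solve(P,M,np.array([.7,1,-1,1.8,1.2,.8,.8]),n=6); qg=S[0][1]; print('goal',*desc(qg))
    N=30; rows=[]; p,m=fk(q0); path=[]
    for k in range(1,N+1):
        s=k/N; q=q0+(qg-q0)*s; q[5]=max(q[5],.45)
        p2,m2=fk(q); path.append((p2,m2)); rows.append((((p2-p)*100).round(2),np.degrees(R.from_matrix(m2@m.T).as_rotvec()).round(2))); p,m=p2,m2
        if k%5==0: print(k,*desc(q))
    print('max',max(np.abs(t).max() for t,_ in rows),max(np.linalg.norm(w) for _,w in rows))
    q=q0
    for i in range(0,N,10): q=lrun(q,rows[i:i+10]); print('sim',*desc(q))
    for t,w in rows: print([t.tolist(),w.tolist()],end=', ')
E
python3 plan.py
```

```text
replay q [ 0.19  0.68 -0.02  2.09  4.14  0.04 -2.32] p [ 0.592 -0.133  0.165] pitch 22.9 roll -3.0 yaw 5.4
q [ 0.02  0.6   0.32  2.3   3.91  0.51 -2.07] p [ 0.575 -0.126  0.228] pitch 37.0 roll -1.2 yaw 5.1
goal q [ 0.73  0.92 -1.05  1.8   1.11  0.86  0.85] p [ 0.614 -0.138  0.17 ] pitch 12.0 roll -0.3 yaw 4.9
5 q [ 0.14  0.65  0.09  2.22  3.44  0.57 -1.59] p [ 0.656 -0.143  0.242] pitch 46.3 roll -7.1 yaw 11.3
10 q [ 0.26  0.71 -0.13  2.13  2.98  0.63 -1.1 ] p [ 0.706 -0.181  0.248] pitch 49.5 roll -13.7 yaw 15.2
15 q [ 0.38  0.76 -0.36  2.05  2.51  0.69 -0.61] p [ 0.718 -0.222  0.235] pitch 45.9 roll -18.9 yaw 13.1
20 q [ 0.49  0.81 -0.59  1.97  2.04  0.74 -0.12] p [ 0.697 -0.241  0.203] pitch 36.2 roll -20.8 yaw 6.7
25 q [ 0.61  0.87 -0.82  1.88  1.58  0.8   0.36] p [ 0.656 -0.215  0.17 ] pitch 22.9 roll -15.6 yaw 2.3
30 q [ 0.73  0.92 -1.05  1.8   1.11  0.86  0.85] p [ 0.614 -0.138  0.17 ] pitch 12.0 roll -0.3 yaw 4.9
max 1.87 4.6241756022019755
sim q [-0.15  0.79  0.55  2.15  3.54  0.73 -1.85] p [ 0.706 -0.181  0.248] pitch 49.5 roll -13.7 yaw 15.1
sim q [-0.2   0.85  0.61  2.  
[... 820 characters left out ...]
74, -0.43], [-0.72, 1.13, -1.38]], [[-0.18, -0.65, -0.52], [-0.53, 1.43, -1.32]], [[-0.31, -0.54, -0.59], [-0.31, 1.71, -1.23]], [[-0.43, -0.41, -0.65], [-0.08, 1.98, -1.1]], [[-0.54, -0.25, -0.7], [0.18, 2.22, -0.94]], [[-0.64, -0.08, -0.73], [0.46, 2.42, -0.74]], [[-0.72, 0.11, -0.74], [0.76, 2.59, -0.52]], [[-0.78, 0.32, -0.73], [1.07, 2.71, -0.28]], [[-0.84, 0.53, -0.69], [1.4, 2.79, -0.01]], [[-0.87, 0.74, -0.62], [1.73, 2.82, 0.28]], [[-0.89, 0.96, -0.52], [2.07, 2.8, 0.57]], [[-0.89, 1.17, -0.39], [2.4, 2.73, 0.87]], [[-0.88, 1.38, -0.23], [2.74, 2.6, 1.18]], [[-0.86, 1.56, -0.03], [3.07, 2.41, 1.47]], [[-0.82, 1.73, 0.2], [3.39, 2.18, 1.76]], [[-0.78, 1.87, 0.45], [3.7, 1.89, 2.03]],
```

```bash
cat > search.py <<'E'
from plan import *
from multiprocessing import Pool
q0=r.get_state()['q']
Pg,Mg,_=pose((-65,35,150),12)
def seg(q,P,M,N):
    p,m=fk(q); dt=(P-p)/N; w=R.from_matrix(M@m.T).as_rotvec()/N
    for k in range(N):
        pp,mm=fk(q); q=lstep(q,pp+dt,R.from_rotvec(w).as_matrix()@mm)
    return q
def wp(pi,ro,ya,P):
    M=pose((0,0,0),pi)[1]; return P,R.from_rotvec(np.radians([0,0,ya])).as_matrix()@R.from_rotvec(np.radians(ro)*np.array([1,0,0])).as_matrix()@M
def trial(a):
    pi1,ro1,ya1,pi2,ro2,ya2,dx,dy=a
    q=q0; Pm=np.array([.575+dx,-.13+dy,.24])
    q=seg(q,*wp(pi1,ro1,ya1,Pm),10); q=seg(q,*wp(pi2,ro2,ya2,Pm),10); q=seg(q,Pg,Mg,10); q=seg(q,Pg,Mg,5)
    p,m=fk(q); return np.linalg.norm(p-Pg)*1000+np.degrees(R.from_matrix(m@Mg.T).magnitude()),a,q
if __name__=='__main__':
    rng=np.random.default_rng(0)
    As=[tuple(np.round(rng.uniform([5,-40,-40,0,-40,-40,-.08,-.1],[45,40,40,30,40,40,.1,.1]),2)) for _ in range(160)]
    with Pool() as p: out=p.map(trial,As)
    out.sort(key=lambda o:o[0])
    for o in out[:8]: print(round(o[0],1),[float(v) for v in o[1]],o[2].round(2))
E
time timeout 500 python3 search.py
```

```text
37.4 [39.94, -2.22, 33.01, 22.98, 33.23, -29.81, -0.07, -0.09] [ 0.16  0.71 -0.    2.07  4.14  0.04 -2.33]
37.4 [33.69, -1.24, 39.96, 23.28, 26.45, -19.24, -0.05, -0.06] [ 0.16  0.71 -0.    2.07  4.14  0.04 -2.33]
37.4 [34.69, 2.5, 25.57, 16.94, -30.18, 11.35, -0.05, 0.06] [ 0.16  0.71  0.    2.07  4.14  0.04 -2.33]
37.4 [31.72, 36.67, 34.06, 22.45, 28.86, -20.23, -0.05, 0.03] [ 0.16  0.71 -0.    2.07  4.14  0.04 -2.33]
37.4 [33.34, -21.53, -28.49, 22.47, 13.5, -5.65, -0.06, 0.03] [ 0.16  0.71 -0.    2.07  4.14  0.04 -2.33]
37.4 [25.3, 23.17, -32.58, 17.36, -24.22, 24.65, 0.01, 0.1] [ 0.16  0.71 -0.    2.07  4.14  0.04 -2.33]
37.4 [21.22, 29.54, -4.94, 26.49, 6.04, -6.03, -0.03, 0.06] [ 0.16  0.71  0.    2.07  4.14  0.04 -2.33]
37.4 [6.01, -25.21, -20.65, 21.96, 2.09, -2.85, -0.04, 0.05] [ 0.16  0.71 -0.    2.07  4.14  0.04 -2.33]
real	0m22.871s
user	1m27.132s
sys	0m0.159s
```

```bash
cat > search2.py <<'E'
from search import *
def path(a):
    pi0,y1,p1,r1,x,y,z=a; Pm=np.array([x,y,z]); n=int(np.ceil(abs(y1)/16))
    M0=pose((0,0,0),pi0)[1]; ax=M0[:,2]
    sp=lambda f,M:R.from_rotvec(np.radians(-y1*f)*M[:,2]).as_matrix()@M   # spin about tool z
    M1=R.from_rotvec(np.radians([r1,0,0])).as_matrix()@pose((0,0,0),p1)[1]
    return [(Pm,M0,6),(Pm,sp(.5,M0),n),(Pm,sp(1,M0),n),(Pm,sp(1,M1),8),(Pm,sp(.5,M1),n),(Pm,M1,n),(Pg,Mg,8)]
def trial2(a):
    q=q0; tr=[]
    for P,M,N in path(a): q=seg(q,P,M,N); tr.append(q)
    p,m=fk(q); return np.linalg.norm(p-Pg)*1000+np.degrees(R.from_matrix(m@Mg.T).magnitude()),a,tr
if __name__=='__main__':
    rng=np.random.default_rng(0)
    As=[tuple(np.round(rng.uniform([24,-180,5,-15,.55,-.2,.2],[38,-60,15,15,.65,-.1,.28]),2)) for _ in range(160)]
    with Pool() as p: out=p.map(trial2,As)
    out.sort(key=lambda o:o[0])
    for o in out[:8]: print(round(o[0],1),[float(v) for v in o[1]],sum(s[2] for s in path(o[1])),o[2][-1].round(2))
    good=[o for o in out if o[0]<3]; print(len(good))
    if good:
        g=min(good,key=lambda o:sum(s[2] for s in path(o[1]))); print(g[1],sum(s[2] for s in path(g[1]))); print(*[t.round(2) for t in g[2]],sep='\n')
E
time timeout 500 python3 search2.py
```

```text
0.0 [25.82, -164.95, 14.09, -2.9, 0.63, -0.11, 0.22] 66 [ 0.78  0.99 -1.19  1.8   1.19  0.97  0.8 ]
0.0 [33.55, -78.91, 10.77, 0.48, 0.6, -0.11, 0.23] 42 [ 0.76  0.95 -1.12  1.8   1.15  0.91  0.82]
0.0 [35.52, -130.15, 13.3, -14.7, 0.59, -0.19, 0.25] 58 [ 0.71  0.89 -0.98  1.8   1.06  0.8   0.88]
0.0 [36.28, -107.8, 12.9, -9.38, 0.58, -0.16, 0.24] 50 [ 0.71  0.89 -0.99  1.8   1.07  0.8   0.88]
0.0 [34.22, -158.92, 13.63, 1.24, 0.58, -0.16, 0.2] 62 [ 0.83  1.11 -1.41  1.8   1.31  1.18  0.74]
0.0 [37.54, -102.65, 14.09, -6.12, 0.59, -0.14, 0.23] 50 [ 0.74  0.93 -1.06  1.8   1.11  0.86  0.85]
0.0 [26.32, -83.14, 5.23, -3.76, 0.6, -0.18, 0.23] 46 [ 0.73  0.92 -1.04  1.8   1.1   0.85  0.86]
0.0 [30.3, -84.44, 7.31, -13.44, 0.59, -0.18, 0.21] 46 [ 0.67  0.86 -0.91  1.8   1.01  0.75  0.92]
137
(np.float64(33.55), np.float64(-78.91), np.float64(10.77), np.float64(0.48), np.float64(0.6), np.float64(-0.11), np.float64(0.23)) 42
[ 0.08  0.58  0.16  2.18  4.06  0.31 -2.26]
[ 0.21  0.57 -0.04  2.18  3.79  0.22 -2.66]
[ 0.37  0.58 -0.27  2.17  3.12  0.16 -2.66]
[ 0.17  0.6  -0.09  2.13  1.78  0.04 -1.4 ]
[ 0.41  0.62 -0.42  2.11  1.4   0.17 -0.3 ]
[ 0.77  0.86 -1.18  1.85  1.09  0.92  0.78]
[ 0.76  0.95 -1.12  1.8   1.15  0.91  0.82]
real	0m42.136s
user	2m38.289s
sys	0m0.086s
```

```bash
cat > go.py <<'E'
from search import *
import sys
Pm=np.array([.60,-.14,.235]); M0=pose((0,0,0),33)[1]; M1=pose((0,0,0),11)[1]; Y=-105
sp=lambda f,M:R.from_rotvec(np.radians(-Y*f)*M[:,2]).as_matrix()@M
W=[(Pm,sp(.5,M0)),(Pm,sp(1,M0)),(Pm,sp(1,M1)),(Pm,sp(.5,M1)),(Pg,Mg)]
q=r.get_state()['q']
for i,(P,M) in list(enumerate(W))[int(sys.argv[1]):]:
    p,m=fk(q); w=np.degrees(R.from_matrix(M@m.T).as_rotvec())/10
    print(i,'row shift',((P-p)*10).round(2),'rot',w.round(2)); q=seg(q,P,M,10); print(*desc(q))
E
python3 go.py 0
```

```text
0 row shift [ 0.25 -0.14  0.07] rot [ 3.09  0.58 -4.23]
q [ 0.4   0.57 -0.23  2.13  3.63  0.11 -2.66] p [ 0.6   -0.14   0.235] pitch 19.4 roll 25.6 yaw -52.2
1 row shift [ 0. -0.  0.] rot [ 2.85  0.25 -4.4 ]
q [ 0.51  0.59 -0.39  2.13  2.73  0.1  -2.66] p [ 0.6   -0.14   0.235] pitch -8.1 roll 31.7 yaw -97.6
2 row shift [0. 0. 0.] rot [-0.19  2.19 -0.  ]
q [ 0.61  0.68 -0.74  1.94  0.97  0.54 -0.94] p [ 0.591 -0.135  0.219] pitch -1.9 roll 17.7 yaw -100.1
3 row shift [ 0.09 -0.05  0.16] rot [-1.11  0.64  5.15]
q [ 0.76  0.81 -1.06  1.76  0.92  0.91  0.09] p [ 0.6   -0.14   0.235] pitch 6.7 roll 8.7 yaw -48.0
4 row shift [ 0.13  0.04 -0.66] rot [-1.03 -0.18  5.14]
q [ 0.77  0.97 -1.14  1.8   1.17  0.93  0.81] p [ 0.613 -0.136  0.169] pitch 12.0 roll -0.0 yaw 5.0
```

Request:
step_arm --increments '[[[0.25, -0.14, 0.07], [3.09, 0.58, -4.23]], [[0.25, -0.14, 0.07], [3.09, 0.58, -4.23]], [[0.25, -0.14, 0.07], [3.09, 0.58, -4.23]], [[0.25, -0.14, 0.07], [3.09, 0.58, -4.23]], [[0.25, -0.14, 0.07], [3.09, 0.58, -4.23]], [[0.25, -0.14, 0.07], [3.09, 0.58, -4.23]], [[0.25, -0.14, 0.07], [3.09, 0.58, -4.23]], [[0.25, -0.14, 0.07], [3.09, 0.58, -4.23]], [[0.25, -0.14, 0.07], [3.09, 0.58, -4.23]], [[0.25, -0.14, 0.07], [3.09, 0.58, -4.23]]]'

```text
clock: 23.4
tool_pos: [0.6003, -0.1399, 0.2351]
eef_rot: [0.388, 0.877, 0.137, 0.248]
contact_force: [0.5, -0.5, -1.1]
opening: 0.199
finger_force: 50.0
```

Request:
step_arm --increments '[[[0, 0, 0], [2.85, 0.25, -4.4]], [[0, 0, 0], [2.85, 0.25, -4.4]], [[0, 0, 0], [2.85, 0.25, -4.4]], [[0, 0, 0], [2.85, 0.25, -4.4]], [[0, 0, 0], [2.85, 0.25, -4.4]], [[0, 0, 0], [2.85, 0.25, -4.4]], [[0, 0, 0], [2.85, 0.25, -4.4]], [[0, 0, 0], [2.85, 0.25, -4.4]], [[0, 0, 0], [2.85, 0.25, -4.4]], [[0, 0, 0], [2.85, 0.25, -4.4]]]'

```text
clock: 24.4
tool_pos: [0.6002, -0.1399, 0.2349]
eef_rot: [0.736, 0.615, 0.233, 0.162]
contact_force: [0.3, -0.7, -0.9]
opening: 0.193
finger_force: 50.0
```

Request:
step_arm --increments '[[[0, 0, 0], [-0.19, 2.19, 0]], [[0, 0, 0], [-0.19, 2.19, 0]], [[0, 0, 0], [-0.19, 2.19, 0]], [[0, 0, 0], [-0.19, 2.19, 0]], [[0, 0, 0], [-0.19, 2.19, 0]], [[0, 0, 0], [-0.19, 2.19, 0]], [[0, 0, 0], [-0.19, 2.19, 0]], [[0, 0, 0], [-0.19, 2.19, 0]], [[0, 0, 0], [-0.19, 2.19, 0]], [[0, 0, 0], [-0.19, 2.19, 0]]]'

```text
clock: 25.4
tool_pos: [0.6113, -0.1489, 0.2367]
eef_rot: [0.755, 0.628, 0.143, 0.122]
contact_force: [0.1, 0.3, -1.1]
opening: 0.196
finger_force: 50.0
```

```bash
python3 -c "
from search import *
print(r.get_state()['clock'],*desc(r.get_state()['q']))"; python3 go.py 3
```

```text
25.4 q [ 0.65  0.67 -0.75  1.91  0.96  0.49 -0.89] p [ 0.611 -0.149  0.237] pitch -3.6 roll 21.3 yaw -99.8
3 row shift [-0.11  0.09 -0.02] rot [-1.38  0.96  5.11]
q [ 0.75  0.81 -1.06  1.76  0.91  0.91  0.09] p [ 0.6   -0.14   0.235] pitch 6.7 roll 8.7 yaw -48.0
4 row shift [ 0.13  0.04 -0.66] rot [-1.03 -0.18  5.14]
q [ 0.76  0.96 -1.14  1.8   1.16  0.93  0.82] p [ 0.613 -0.136  0.169] pitch 12.0 roll -0.0 yaw 5.0
```

Request:
step_arm --increments '[[[-0.11, 0.09, -0.02], [-1.38, 0.96, 5.11]], [[-0.11, 0.09, -0.02], [-1.38, 0.96, 5.11]], [[-0.11, 0.09, -0.02], [-1.38, 0.96, 5.11]], [[-0.11, 0.09, -0.02], [-1.38, 0.96, 5.11]], [[-0.11, 0.09, -0.02], [-1.38, 0.96, 5.11]], [[-0.11, 0.09, -0.02], [-1.38, 0.96, 5.11]], [[-0.11, 0.09, -0.02], [-1.38, 0.96, 5.11]], [[-0.11, 0.09, -0.02], [-1.38, 0.96, 5.11]], [[-0.11, 0.09, -0.02], [-1.38, 0.96, 5.11]], [[-0.11, 0.09, -0.02], [-1.38, 0.96, 5.11]]]'

```text
clock: 26.4
tool_pos: [0.6005, -0.1401, 0.2345]
eef_rot: [0.399, 0.912, 0.047, 0.083]
contact_force: [-0.0, 1.3, -0.9]
opening: 0.195
finger_force: 50.0
```

Request:
step_arm --increments '[[[0.13, 0.04, -0.66], [-1.03, -0.18, 5.14]], [[0.13, 0.04, -0.66], [-1.03, -0.18, 5.14]], [[0.13, 0.04, -0.66], [-1.03, -0.18, 5.14]], [[0.13, 0.04, -0.66], [-1.03, -0.18, 5.14]], [[0.13, 0.04, -0.66], [-1.03, -0.18, 5.14]], [[0.13, 0.04, -0.66], [-1.03, -0.18, 5.14]], [[0.13, 0.04, -0.66], [-1.03, -0.18, 5.14]], [[0.13, 0.04, -0.66], [-1.03, -0.18, 5.14]], [[0.13, 0.04, -0.66], [-1.03, -0.18, 5.14]], [[0.13, 0.04, -0.66], [-1.03, -0.18, 5.14]]]'

```text
clock: 27.4
tool_pos: [0.6136, -0.136, 0.1682]
eef_rot: [-0.045, 0.994, 0.006, 0.103]
contact_force: [0.8, -0.0, -1.9]
opening: 0.195
finger_force: 50.0
```

```bash
python3 st2.py -65 35 60 12;  python3 - <<'E'
from search import *
q=r.get_state()['q']
for tip,pi in(((-65,35,60),12),((-65,35,23),12),((-96,35,22),12),((-96,35,20),0)):
    P,M,_=pose(tip,pi); q=seg(q,P,M,10); print(*desc(q))
E
```

```text
27.4 [ 0.77  0.97 -1.15  1.8   1.17  0.94  0.82] [ 0.6136 -0.136   0.1682] pitch 11.79 F [ 0.8 -0.  -1.9] 0.19455572368899898
tip tray [[-64.9  35.  149.4]] butt [[121.1  35.4 188.2]]
shift cm [-0.01 -0.04 -8.89] rot deg [-0.11 -0.22 -0.16]
q [ 0.73  1.09 -1.05  1.85  1.37  0.85  0.67] p [ 0.613 -0.136  0.079] pitch 12.0 roll 0.0 yaw 5.0
q [ 0.71  1.14 -1.01  1.86  1.45  0.82  0.61] p [ 0.613 -0.136  0.042] pitch 12.0 roll 0.0 yaw 5.0
q [ 0.74  1.13 -1.01  1.94  1.51  0.8   0.53] p [ 0.583 -0.139  0.041] pitch 12.0 roll 0.0 yaw 5.0
q [ 0.67  1.2  -1.    1.75  1.24  0.98  0.79] p [ 0.584 -0.139  0.01 ] pitch 0.0 roll -0.0 yaw 5.0
```

Request:
step_arm --increments '[[[0, 0, -0.89], [0, 0, 0]], [[0, 0, -0.89], [0, 0, 0]], [[0, 0, -0.89], [0, 0, 0]], [[0, 0, -0.89], [0, 0, 0]], [[0, 0, -0.89], [0, 0, 0]], [[0, 0, -0.89], [0, 0, 0]], [[0, 0, -0.89], [0, 0, 0]], [[0, 0, -0.89], [0, 0, 0]], [[0, 0, -0.89], [0, 0, 0]], [[0, 0, -0.89], [0, 0, 0]]]'

```text
clock: 28.4
tool_pos: [0.6143, -0.1357, 0.0795]
eef_rot: [-0.043, 0.994, 0.006, 0.103]
contact_force: [0.2, 0.3, -0.5]
opening: 0.198
finger_force: 50.0
```

```bash
python3 st2.py -65 35 23 12; python3 - <<'E'
from h import *
im,d=snap('side'); t,_=snap('top')
a=cv2.resize(im[190:260,290:390],None,fx=5,fy=5,interpolation=cv2.INTER_CUBIC)[:,:,::-1]
b=cv2.resize(t[165:280,325:385],None,fx=5,fy=5,interpolation=cv2.INTER_CUBIC)[:,:,::-1]
w=np.zeros((600,800,3),np.uint8); w[:350,:500]=a; w[:575,500:]=b
cv2.imwrite('pics/c5.png',w)
E
```

```text
28.4 [ 0.72  1.09 -1.05  1.84  1.36  0.85  0.67] [ 0.6143 -0.1357  0.0795] pitch 11.9 F [ 0.2  0.3 -0.5] 0.19825787730784816
tip tray [[-64.2  35.9  60.4]] butt [[121.7  35.5  99.6]]
shift cm [-0.08 -0.07 -3.72] rot deg [-0.21 -0.12  0.09]
```

View pics/c5.png

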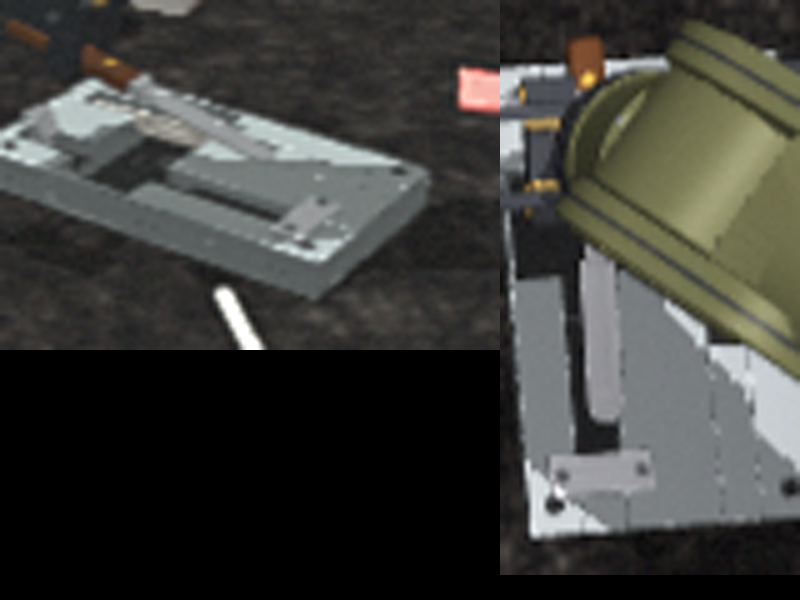

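The top crop shows the blade at columns 583–621 with its tip at (602,420), and the groove just ahead at about 576–620. I'll turn that into an offset.

```bash
python3 - <<'E'
from h import *
z=np.load('top.npz'); im=z['im'].astype(int)
f=lambda c,h:totray(onplane('top',np.array([c],float)/5+[325,165]-.4,h)).round(1)
print('tip end',f((602,421),.062),'L/R',f((583,400),.064),f((621,400),.064),'up L/R',f((582,270),.085),f((615,270),.085))
print('groove L/R',f((574.5,435),.026),f((620.5,435),.0185),'strap',f((602,472),.0305),f((602,451),.0305))
v=245;print(im[v,434-100:450-100].sum(1)//3); print(im[252,336:356].sum(1)//3)
E
```

```text
tip end [[ -82.9 -207.9   62. ]] L/R [[ -72. -199.   64.]] [[ -73.3 -217.6   64. ]] up L/R [[  -9.5 -198.5   85. ]] [[ -10.7 -214.4   85. ]]
groove L/R [[ -88.6 -205.7   26. ]] [[ -90.2 -231.6   18.5]] strap [[-108.1 -215.9   30.5]] [[ -97.6 -217.1   30.5]]
[128 127 127 128 125  65  33  30  82 146 149 147 145 144 143 145]
[128 128 129 134  43  31  29  29  30  32  30  29  56 121 127 126 126 127
 127 127]
```

```bash
python3 - <<'E'
from h import *
f=lambda c,h:totray(onplane('top',(np.array([c],float)-[500,0])/5+[325,165]-.4,h)).round(1)
print('tip end',f((602,421),.062),'L/R',f((583,400),.064),f((621,400),.064),'up L/R',f((582,270),.085),f((615,270),.085))
print('groove L/R',f((574.5,435),.026),f((620.5,435),.0185),'strap',f((602,472),.0305),f((602,451),.0305))
E
```

```text
tip end [[-65.1  37.7  62. ]] L/R [[-54.2  46.4  64. ]] [[-55.6  27.7  64. ]] up L/R [[ 8.1 44.2 85. ]] [[ 6.9 28.1 85. ]]
groove L/R [[-70.3  47.3  26. ]] [[-71.9  22.8  18.5]] strap [[-90.   35.6  30.5]] [[-79.5  34.7  30.5]]
```

Request:
step_arm --increments '[[[-0.05, -0.06, -0.5], [-0.08, 0.45, 0.3]], [[-0.05, 0, -0.5], [0, 0.45, 0.3]], [[0, 0, -0.5], [0, 0, 0]], [[0, 0, -0.5], [0, 0, 0]], [[0, 0, -0.5], [0, 0, 0]], [[0, 0, -0.5], [0, 0, 0]], [[0, 0, -0.4], [0, 0, 0]], [[0, 0, -0.4], [0, 0, 0]], [[0, 0, 0], [0, 0, 0]], [[0, 0, 0], [0, 0, 0]]]'

```text
clock: 29.5
tool_pos: [0.6133, -0.1362, 0.0422]
eef_rot: [-0.048, 0.994, 0.007, 0.096]
contact_force: [0.1, -0.3, -1.0]
opening: 0.2
finger_force: 50.0
```

```bash
python3 st2.py -66 35 21.5 11; python3 - <<'E'
from h import *
im,d=snap('side'); t,dt=snap('top')
P=cloud('top',dt)
# blade points in top depth: rows across
Q=totray(P.reshape(-1,3)).reshape(420,560,3); Q[...,2]
g=t.astype(int).sum(2)//3
for x0 in(-60,-50,-40,-30):
    m=(np.abs(Q[...,0]-x0)<4)&(np.abs(Q[...,1]-35)<14)&(Q[...,2]*1<60)&(Q[...,2]>21)&(g>70)
    m2=m&(np.abs(Q[...,1]-35)<6); print(x0,m2.sum(),np.nanmedian(Q[...,2][m2]) if m2.any() else None, np.nanmean(Q[...,1][m]) if m.any() else None)
a=cv2.resize(im[190:260,290:390],None,fx=5,fy=5,interpolation=cv2.INTER_CUBIC)[:,:,::-1]
b=cv2.resize(t[165:280,325:385],None,fx=5,fy=5,interpolation=cv2.INTER_CUBIC)[:,:,::-1]
w=np.zeros((600,800,3),np.uint8); w[:350,:500]=a; w[:575,500:]=b
cv2.imwrite('pics/c6.png',w)
E
```

```text
29.5 [ 0.71  1.14 -1.01  1.84  1.41  0.83  0.65] [ 0.6133 -0.1362  0.0422] pitch 11.0 F [ 0.1 -0.3 -1. ] 0.19996456671901347
tip tray [[-65.5  34.   25.3]] butt [[121.   35.5  61.6]]
shift cm [-0.05 -0.02 -0.38] rot deg [-0.23 -0.02 -0.51]
-60 14 29.742490308240892 34.49920033852851
-50 15 31.946565241230413 32.38653782309724
-40 13 31.985448626894897 33.733538681806714
-30 15 33.81746380269605 33.92273845515913
```

View pics/c6.png

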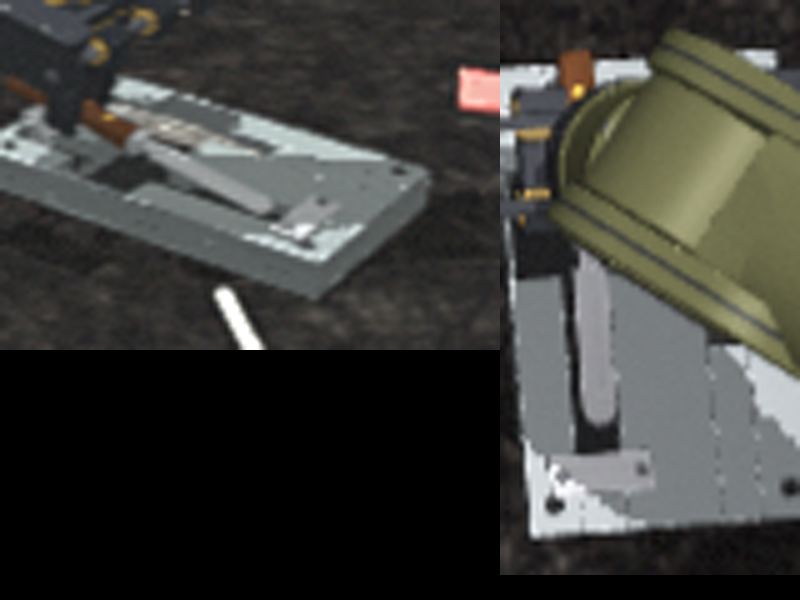

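```bash
python3 - <<'E'
from h import *
f=lambda c,h:totray(onplane('top',(np.array([c],float)-[500,0])/5+[325,165]-.4,h)).round(1)
print('tip',f((600,424),.0265),'row405',f((582,400),.030),f((617,400),.030),'row280',f((577,280),.042),f((609,280),.042))
print('groove',f((577,435),.026),f((620,435),.0185),f((600,451),.0305))
E
```

```text
tip [[-65.7  33.9  26.5]] row405 [[-53.1  42.4  30. ]] [[-54.3  24.7  30. ]] row280 [[ 7.  41.2 42. ]] [[ 5.8 25.1 42. ]]
groove [[-70.4  46.   26. ]] [[-71.9  23.1  18.5]] [[-79.4  35.7  30.5]]
```

Request:
step_arm --increments '[[[0, 0.05, -0.2], [0, 0, -0.3]], [[0, 0.02, -0.15], [0, 0, 0]], [[0, 0, 0], [0, 0, 0]], [[-0.3, -0.03, 0], [0, 0, 0]], [[-0.3, -0.03, 0], [0, 0, 0]], [[-0.3, -0.02, 0], [0, 0, 0]], [[-0.3, -0.03, 0], [0, 0, 0]], [[-0.3, -0.02, 0], [0, 0, 0]], [[-0.3, -0.03, 0], [0, 0, 0]], [[-0.3, -0.03, 0], [0, 0, 0]]]'

```text
clock: 30.6
tool_pos: [0.592, -0.1375, 0.0388]
eef_rot: [-0.045, 0.994, 0.006, 0.096]
contact_force: [0.7, -0.1, -1.4]
opening: 0.198
finger_force: 50.0
```

```bash
python3 st2.py -97 35 21.5 11
```

```text
30.6 [ 0.72  1.14 -1.01  1.9   1.46  0.81  0.59] [ 0.592  -0.1375  0.0388] pitch 11.0 F [ 0.7 -0.1 -1.4] 0.19827328367004332
tip tray [[-86.8  35.3  21.9]] butt [[99.7 35.8 58.1]]
shift cm [-1.01 -0.16 -0.04] rot deg [-0.22 -0.02 -0.21]
```

Request:
step_arm --increments '[[[-0.15, -0.01, 0], [0, 0, 0]], [[-0.15, -0.02, 0], [0, 0, 0]], [[-0.15, -0.01, 0], [0, 0, 0]], [[-0.15, -0.02, 0], [0, 0, 0]], [[-0.15, -0.01, 0], [0, 0, 0]], [[-0.1, -0.01, 0], [0, 0, 0]], [[-0.1, -0.01, 0], [0, 0, 0]], [[-0.1, -0.01, 0], [0, 0, 0]], [[-0.1, 0, 0], [0, 0, 0]], [[0, 0, 0], [0, 0, 0]]]'

```text
clock: 31.6
tool_pos: [0.5824, -0.1382, 0.0396]
eef_rot: [-0.045, 0.994, 0.007, 0.097]
contact_force: [5.0, -0.5, -0.2]
opening: 0.195
finger_force: 50.0
```

```bash
python3 st2.py -97 35 21.5 11
```

```text
31.6 [ 0.73  1.13 -1.01  1.93  1.48  0.81  0.56] [ 0.5824 -0.1382  0.0396] pitch 11.19 F [ 5.  -0.5 -0.2] 0.19516980819084195
tip tray [[-96.3  35.4  22.2]] butt [[90.1 36.  59.1]]
shift cm [-0.05 -0.09 -0.12] rot deg [-0.26  0.17 -0.22]
```

Request:
step_arm --increments '[[[0.03, 0, -0.18], [-0.06, 0.65, 0]], [[0.03, 0, -0.18], [-0.06, 0.65, 0]], [[0.02, 0, -0.18], [-0.06, 0.65, 0]], [[0.02, 0, -0.18], [-0.06, 0.65, 0]], [[0.02, 0, -0.18], [-0.06, 0.65, 0]], [[0.02, 0, -0.18], [-0.06, 0.65, 0]], [[0.02, 0, -0.18], [-0.06, 0.65, 0]], [[0.02, 0, -0.2], [-0.06, 0.65, 0]], [[0, 0, 0], [0, 0, 0]], [[0, 0, 0], [0, 0, 0]]]'

```text
clock: 32.6
tool_pos: [0.5835, -0.1381, 0.0251]
eef_rot: [-0.045, 0.998, 0.004, 0.051]
contact_force: [3.4, -0.3, 4.6]
opening: 0.201
finger_force: 50.0
```

```bash
python3 st2.py -96.5 35 20 0
```

```text
32.6 [ 0.7   1.16 -1.    1.84  1.35  0.87  0.69] [ 0.5835 -0.1381  0.0251] pitch 5.88 F [ 3.4 -0.3  4.6] 0.20080052043187976
tip tray [[-96.2  35.4  20.7]] butt [[92.8 36.  40.1]]
shift cm [-0.05 -0.09 -1.51] rot deg [-0.75  5.84 -0.19]
```

Request:
step_arm --increments '[[[0, 0, -0.2], [-0.07, 0.75, 0]], [[0, 0, -0.2], [-0.07, 0.75, 0]], [[0, 0, -0.2], [-0.07, 0.75, 0]], [[0, 0, -0.2], [-0.07, 0.75, 0]], [[0, 0, -0.2], [-0.07, 0.75, 0]], [[0, 0, -0.2], [-0.07, 0.75, 0]], [[0, 0, -0.2], [-0.07, 0.75, 0]], [[0, 0, -0.15], [-0.07, 0.65, 0]], [[0, 0, 0], [0, 0, 0]], [[0, 0, 0], [0, 0, 0]]]'

```text
clock: 33.6
tool_pos: [0.5833, -0.1379, 0.0108]
eef_rot: [-0.045, 0.999, 0.002, -0.001]
contact_force: [1.4, -0.4, 15.7]
opening: 0.2
finger_force: 50.0
```

```bash
python3 st2.py -96.5 35 20 0
```

```text
33.6 [ 0.67  1.2  -0.99  1.75  1.23  0.97  0.8 ] [ 0.5833 -0.1379  0.0108] pitch -0.06 F [ 1.4 -0.4 15.7] 0.1998556818872026
tip tray [[-96.1  35.6  21. ]] butt [[93.9 36.2 20.8]]
shift cm [-0.03 -0.11 -0.08] rot deg [-0.19 -0.07 -0.17]
```

```bash
python3 - <<'E'
from h import *
im,d=snap('side'); t,dt=snap('top')
a=cv2.resize(im[195:250,285:375],None,fx=8,fy=8,interpolation=cv2.INTER_CUBIC)[:,:,::-1]
cv2.imwrite('pics/c7.png',a)
E
```

```text
(no output)
```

View pics/c7.png

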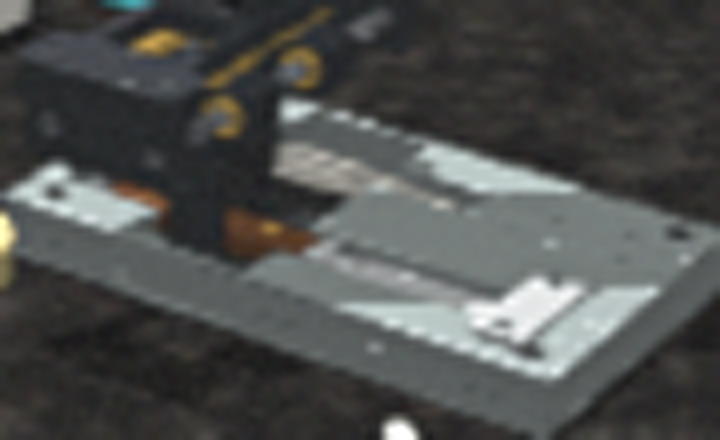

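The blade tip is under the strap (490,300) and the handle is down in its groove, but the gripper hides the catch. I'll press a little further, with the butt end lower.

Request:
step_arm --increments '[[[0, 0, -0.05], [-0.04, 0.4, 0]], [[0, 0, -0.05], [-0.04, 0.4, 0]], [[0, 0, -0.05], [-0.04, 0.4, 0]], [[0, 0, -0.05], [-0.04, 0.4, 0]], [[0, 0, 0], [0, 0, 0]], [[0, 0, 0], [0, 0, 0]], [[0, 0, 0], [0, 0, 0]], [[0, 0, 0], [0, 0, 0]], [[0, 0, 0], [0, 0, 0]], [[0, 0, 0], [0, 0, 0]]]'

```text
clock: 34.7
tool_pos: [0.5831, -0.1379, 0.0108]
eef_rot: [-0.046, 0.999, 0.0, -0.015]
contact_force: [-3.7, -2.1, 28.2]
opening: 0.199
finger_force: 50.0
```

```bash
python3 st2.py -96.5 35 20 0
```

```text
34.7 [ 0.66  1.2  -1.    1.72  1.2   1.    0.83] [ 0.5831 -0.1379  0.0108] pitch -1.66 F [-3.7 -2.1 28.2] 0.19908435026765495
tip tray [[-96.   35.6  24.8]] butt [[93.9 36.2 19.3]]
shift cm [-0.   -0.11 -0.08] rot deg [ 0.02 -1.67 -0.19]
```

Request:
step_arm --increments '[[[0, 0, 0], [0, 0, 0]], [[0, 0, 0], [0, 0, 0]], [[0, 0, 0], [0, 0, 0]], [[0, 0, 0], [0, 0, 0]], [[0, 0, 1], [0, 0, 0]], [[0, 0, 1.5], [0, 0, 0]], [[0, 0, 2], [0, 0, 0]], [[0, 0, 2], [0, 0, 0]], [[0, 0, 2], [0, 0, 0]], [[0, 0, 2], [0, 0, 0]]]' --fingers 0.4

```text
clock: 35.7
tool_pos: [0.5827, -0.1381, 0.1139]
eef_rot: [-0.046, 0.999, 0.001, -0.015]
contact_force: [0.6, -0.1, -0.2]
opening: 0.4
finger_force: 0.0
```

```bash
python3 st2.py -20 35 120 0; python3 - <<'E'
from h import *
im,d=snap('side'); t,dt=snap('top')
a=cv2.resize(im[185:260,275:375],None,fx=5,fy=5,interpolation=cv2.INTER_CUBIC)[:,:,::-1]
b=cv2.resize(t[165:280,325:385],None,fx=5,fy=5,interpolation=cv2.INTER_CUBIC)[:,:,::-1]
w=np.zeros((600,800,3),np.uint8); w[:375,:500]=a; w[:575,500:]=b
cv2.imwrite('pics/c8.png',w)
E
```

```text
35.7 [ 0.69  1.06 -1.09  1.69  1.04  1.11  0.92] [ 0.5827 -0.1381  0.1139] pitch -1.7 F [ 0.6 -0.1 -0.2] 0.4003170845910839
tip tray [[-96.4  35.4 128. ]] butt [[ 93.5  36.  122.4]]
shift cm [ 7.65  0.58 -0.39] rot deg [-0.03 -1.71 -0.2 ]
```

View pics/c8.png

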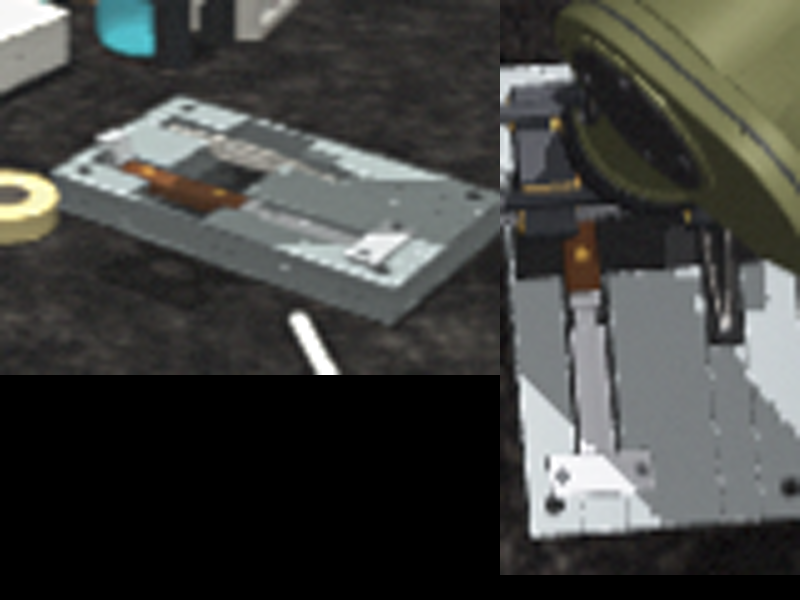

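I've now used all ten views. The last one shows the blade under the strap and the handle level in its groove up to the catch. I'll move the arm clear and check the seating by depth numbers.

Request:
step_arm --increments '[[[0, 0, 2], [0, 0, 0]], [[0, 0, 2], [0, 0, 0]], [[0, 0, 2], [0, 0, 0]], [[-1.0, 2, 1], [0, 0, 0]], [[-1.0, 2, 1], [0, 0, 0]], [[-1.0, 2, 0], [0, 0, 0]], [[-1.0, 2, 0], [0, 0, 0]], [[-1.0, 2, 0], [0, 0, 0]], [[-1.0, 2, 0], [0, 0, 0]], [[-1.0, 2, 0], [0, 0, 0]]]'

```text
clock: 36.8
tool_pos: [0.5124, 0.0025, 0.1929]
eef_rot: [-0.045, 0.999, 0.001, -0.015]
contact_force: [-0.3, 0.1, 0.7]
opening: 0.4
finger_force: 0.0
```

Request:
step_arm --increments '[[[-0.5, 2, 0], [0, 0, 0]], [[-0.5, 2, 0], [0, 0, 0]], [[-0.5, 2, 0], [0, 0, 0]], [[0, 2, 0], [0, 0, 0]], [[0, 2, 0], [0, 0, 0]], [[0, 2, 0], [0, 0, 0]], [[0, 0, 0], [0, 0, 0]], [[0, 0, 0], [0, 0, 0]], [[0, 0, 0], [0, 0, 0]], [[0, 0, 0], [0, 0, 0]]]'

```text
clock: 37.8
tool_pos: [0.4977, 0.1202, 0.1916]
eef_rot: [-0.044, 0.999, 0.0, -0.015]
contact_force: [-0.3, -0.3, -0.0]
opening: 0.399
finger_force: 0.0
```

```bash
cat > chk.py <<'E'
from h import *
z0=None
s=r.get_state(); print(s['clock'],s['tool_pos'])
Z=[];
for i in range(3):
    t,dt=snap('top'); Z.append(cloud('top',dt))
Q=totray(np.nanmedian(Z,0).reshape(-1,3)).reshape(420,560,3)
def prof(y0,w,xs,st):
    for x0 in xs:
        m=(np.abs(Q[...,0]-x0)<st/2)&(np.abs(Q[...,1]-y0)<w)
        print(x0,m.sum(),np.nanmedian(Q[...,2][m]).round(1) if m.any() else None,t[m].mean(0).astype(int) if m.any() else None)
print('spatula');prof(35,5,range(-100,118,8),8)
print('plate ref');prof(0,15,(-60,-20,90),10)
print('tweezers');prof(-35,7,range(-34,112,12),8)
br=(t[...,0].astype(int)-t[...,2]>35)&(np.abs(Q[...,1]-35)<20)&(np.abs(Q[...,0])<115); q=Q[br]; print('brown x range',np.percentile(q[:,0],[1,99]),'y mean',q[:,1].mean())
E
python3 chk.py
```

```text
37.8 [0.49767963 0.12020139 0.19163321]
spatula
-100 65 736.5 [97 97 66]
-92 71 723.7 [89 89 61]
-84 77 707.7 [96 96 66]
-76 51 699.2 [66 67 48]
-68 0 None None
-60 0 None None
-52 0 None None
-44 0 None None
-36 0 None None
-28 0 None None
-20 0 None None
-12 0 None None
-4 0 None None
4 0 None None
12 0 None None
20 8 29.1 [197 164  81]
28 11 27.7 [139  90  53]
36 12 27.8 [134  82  51]
44 13 28.3 [132  81  49]
52 13 28.2 [130  80  50]
60 13 28.1 [134  83  51]
68 13 27.2 [156 111  61]
76 12 27.3 [164 122  65]
84 11 27.4 [129  81  52]
92 14 36.3 [144 142 145]
100 12 42.8 [245 245 247]
108 3 43.5 [234 234 238]
116 16 26.1 [176 182 185]
plate ref
-60 0 None None
-20 0 None None
90 48 27.0 [209 216 218]
tweezers
-34 0 None None
-22 0 None None
-10 0 None None
2 14 16.8 [84 82 82]
14 19 9.0 [70 69 70]
26 20 5.8 [75 74 75]
38 19 7.0 [101  99  99]
50 19 5.3 [76 75 76]
62 21 6.7 [70 69 70]
74 17 16.5 [87 86 86]
86 18 16.8 [103 102 102]
98 14 16.5 [100  98  97]
110 17 26.1 [167 173 175]
brown x range [-108.75739602   87.5812645 ] y mean 34.97599218202585
```

The handle top is flush with the tray (27.3 mm against 27.0 mm). The wood is visible only up to x=87.6 mm, so the catch nose at 88.5 mm covers its end and the catch is shut. I'll hand in.

```bash
python3 -c "
from plant import r
print(r.finish_job())"
```

```text
the job is handed in; nothing more can be done
None
```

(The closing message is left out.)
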